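# Wedge the sprung catch open and clamp the lamp barrel

### The arm

A 7-joint arm with a two-finger parallel gripper is mounted at the origin on a cart in front of the work surface, level with it; the furniture and walls round the work are solid. World frame = base frame: x ahead of the robot, y to its left, z up, the work surface at z = 0. Lengths are in m, angles in rad, forces in N, time in s.
With the tool pointing down it reaches from about 0.4 to 0.875 m from the base axis. Payload 19.3 kg.
Tool frame: the origin (TCP) lies midway between the tips of the shut fingers; the grasp point (between the pads) lies 19 mm behind it; z points along the fingers, y is the direction in which the jaws open and shut (so a half turn about z gives the same grasp; the last joint's range is limited). The gripper opens to 85 mm and grips with 20 to 120 N. Pads are 22 mm wide; open, the fingers measure 114 mm over their backs; the gripper's body (76 mm by 85 mm) begins 54 mm behind the grasp point. The pads swing forward as they close: fully open they stand 13 mm farther back than shut.
Start: joints at [1.168, 0.521, -0.036, 1.599, 0.021, 1.021, -0.113], TCP at [0.204, -0.591, 0.231] pointing down, gripper open.
Joint ranges: [-2.91, 2.91], [-0.3, 2.13], [-1.5, 1.42], [0.17, 2.43], [-1.26, 4.41], [0.16, 1.93], [-2.52, 2.52]. Speed limits (rad/s): [1.89, 1.89, 2.39, 2.39, 3.01, 3.01, 3.01].

### API

Orientations are given as [roll, pitch, yaw] about the fixed x, y, z axes, in that order (R = Rz(yaw) Ry(pitch) Rx(roll)).
In Python, from workcell import telemetry, cams, workorder gives the robot as it stands. The module is installed in compiled form; this text tells all that it offers.
- The arm moves only by the tool apply_moves, never from a script. Its argument "steps" is a list of rows, each a list of 4 numbers: the shift along the tool's x, y, z in cm, then the turn about the tool's z in rad. A call has exactly 10 rows; each row is the pose to reach, as a shift and turn from the pose commanded when the call began, along the tool's axes at that moment; what a row does not reach only later rows make up. A row lasts 1/12 s, in which the tool goes at most 41.7 mm and 7.16 degrees, less where a joint would pass 70% of its speed; a pose out of reach is approached as far as the arm can. A call with a gripper value outside its range is refused whole. "claw" is the closure, from 0 (fully open) to 1 (shut), set as the call begins (left out, the last holds). The fingers move at their own pace and stop on an object; "force" is the grip in N (left out, the last holds). Time passes only in rows, so rows that repeat a pose let the fingers close, or fill a call up. It gives the time, the measured TCP pose, the force and the opening at its end, in the units of the state.
- telemetry.observe(): the state, without advancing time (a new reading comes with each control period).
- cams.grab_frame(name): name is "scene" or "top" or "wrist"; returns a dict with "color" (420x560x3 uint8, red, green, blue), "mtx" (3x3 intrinsics, pixels), "eye" and "orientation" of the camera in the world; the wrist camera has in their place "T_tool_cam" (4x4, takes a point from camera to tool coordinates, whose origin is the TCP and whose axes are the flange's). Camera axes: x right, y down, z forward; pixel columns grow to the right and rows downward; lengths in m; the calibration is good to about 2 mm. A picture is of the moment at which its call begins: read the wrist's pose just before it. There is no depth.
- workorder.job_done(): hands the job in, once; it reports no verdict.
Trained networks look in the newest picture that a camera, given by its name, has taken for a name from the list of things; names that differ only in an ending like _2 or _b are one class to them, and where a whole thing is asked for, a point or a joint stands for the part that bears it (a point fixed in the world has none). Each returns a list of dicts, best first, with "score" (0 to 1); they miss things now and then, are a little off and sometimes report something else, mostly with a low value. They report only what shows in the picture. A call takes as long as a camera call.
- cams.find_in(camera, name): "box" ([left, top, width, height] in pixels, round what is visible of it).
- cams.pinpoint(camera, name): "uv" ([column, row] in pixels: a listed point, or the origin of a listed thing).
The state is a dict: "clock": time; "qpos": joint angles; "qd": joint speeds; "joint_efforts": joint torques, N m; "position": TCP position; "tool_rot": TCP orientation; "force": force on the tool from outside, world axes, zero at the start; "moment": the same for the moment, N m; "grip_width": finger opening in m.
Only numpy, scipy, OpenCV 4.12 (cv2) and the standard library are available. Lean on these libraries where they do the work, as an engineer would, in place of code of your own. Each camera call takes 0.05 s, during which the arm holds its last target. There are 200 camera calls.

### The job

The aluminium lamp barrel is locked in the sloping rack by a sprung yellow catch: push the wooden wedge fully home between the rack's post and the catch's roller, so that it holds the catch open by itself, and leave it there. Then lift the barrel out, lay it gently in the blue V-block, and swing the V-block's yellow strap fully across over it. Do not disturb the glue bottle behind the rack.

Things in the scene. Friction and masses are not known exactly. Their poses are not given: they have to be found in the camera images.
- rack: fixed sloping aluminium rack, about 190 x 146 mm, origin on the desk. Own frame: x to its raised rear, y to its left, z up. Its plate rises 30 degrees towards +x; slope axes used below: u = (0.866, 0, 0.5) up the slope, v = y, w = (-0.5, 0, 0.866) off the plate. The yellow catch slides on its +v side and reaches over the barrel at u = 28 to 48 mm from the cradle point
- cradle (a point): point of the rack where the barrel's middle lies, 45 mm above the plate. The barrel lies along u in two saddles 18 mm wide at u = -58 and +60 mm from here (cheeks 51 mm high) between end stops 58 mm high, so it comes out only along w; between the saddles, on the -u half, both its sides are free (38 mm to the nearest part)
- pocket (a point): point on the rack's plate where the middle of the wedge's underside (wedge_tip) comes to rest: 81 mm along u, 70 mm along v, -45 mm along w from the cradle point. The wedge enters along -w (own z along w, x along u, y along v): post on its -v side, roller on its +v side. A cheek 40 mm high stands 22 mm from here on the -u side; the +u side is open
- post_top (a point): top edge, middle, of the post's flat face, which the wedge's flat side slides down: dark steel post 74 mm high off the plate, 48 mm long along u, its face 22 mm to the -v side of the pocket point. Above it a lip 18 mm high leans 30 degrees away from the wedge as a lead-in
- roller (a point): middle of the catch's steel roller, which lies along u, 12 mm in diameter, 50 mm long, 68 mm above the plate; it moves with the catch. Closed, it leaves a gap of 16 mm to the post's face
- catch (a joint): slide of the sprung catch in m: 0 closed, grows as it moves along the rack's +y; 0.028 with the wedge fully home, end of travel 0.036. A spring closes it with 3 N at 0 and 6 N at 0.03
- tongue_tip (a point): edge of the catch's tongue, over the barrel's middle line when closed; it clears the barrel when moved 24 mm
- barrel_mid (a point): centre of the loose lamp barrel: plain round aluminium tube with black end rings, 44 mm in diameter, 150 mm long, 0.2 kg, its x axis along its length (either end may lead)
- stand: fixed plywood stand of the wedge, 84 x 70 mm, 90 mm high, origin under its middle on the desk; the wedge hangs in it by its shoulders, upright, its axes along the stand's; it lifts straight out
- wedge_grip (a point): middle of the head of the loose wooden wedge, 108 mm above its underside. Its z points up its length. The head is 44 mm thick (y), 34 mm wide (x), from 86 to 130 mm above the underside; shoulders 60 mm wide (x) at 78 to 86 mm; body below 44 x 34 mm, 0.12 kg
- wedge_tip (a point): middle of the wedge's underside (108 mm below wedge_grip)
- wedge_nose (a point): middle of the wedge's thin edge at its underside (y = -19 mm). Below 55 mm the nose tapers on its +y side only: 6 mm thick at the underside (y = -22 to -16 mm), the full 44 mm from 55 mm up. The y = -22 mm side is flat all the way and goes against the post
- vblock: fixed blue V-block on the scorched board, base 150 x 116 x 12 mm, origin under its middle, V along its x axis: two steel 90-degree V saddles 24 mm wide at x = -50 and +50 mm, open between them
- vseat (a point): fixed point where the barrel's middle lies when seated in the V-block, 45 mm above the block's underside, midway between the saddles
- strap (a joint): turn of the yellow strap about its vertical pivot in rad: 0 fully across the barrel (end stop), about pi/2 swung away along the V-block's +x; it has a little friction and stays where it is left. At angle q the knob lies from the pivot 88 mm along (sin q, cos q) in the V-block's x, y
- strap_pivot (a point): point on the strap's vertical pivot axis (x = +50, y = -46 mm in the V-block), at the height of the knob's middle, 25 mm above the strap's underside; the strap is 8 mm thick and passes 3 mm above the seated barrel
- knob (a point): middle of the upright black round knob near the strap's free end, 16 mm in diameter, standing 34 mm up from the strap's top face (this point is 17 mm above that face)
- cup: bystander, fixed: bamboo cup, 94 mm wide, 120 mm high, origin under it
- tube_a: bystander, fixed: cardboard tube 68 mm wide, 88 mm high, standing, origin under it
- tube_b: bystander, fixed: cardboard tube 68 mm wide, 72 mm high, standing, origin under it
- bottle: bystander: glue bottle 47 mm wide, 148 mm high, origin under it

How it is judged:
By the outcome, as a careful person would: the job done as asked, in the order asked, and still so for the second after the job is handed in, with the robot touching nothing.
It also fails if it takes over 72 s, if anything falls off the work surface, if the arm or the gripper's body presses on something with over 40 N, if the wrist force passes 120 N, or if a joint passes its speed limit or range.

## Working session

There is one attempt and no reset: what is moved stays moved. The work goes in short steps, Python scripts to look and compute and a tool call to move; the robot and the scene stay as the last step left them, time stands still between calls to the robot, and variables do not carry over. Pictures are saved under pics/ and viewed, about 8 in all and at most 12, crops included, and the job is handed in when it is done.

Besides the shell and the picture viewer there is one more tool, called after "Request:" by a JSON object that holds its "method" and its "body", one argument or row to a line. apply_moves: Moves the arm, as the interface text tells. Its arguments: {"type":"object","properties":{"steps":{"type":"array"},"claw":{"type":"number"},"force":{"type":"number"}},"required":["steps"]}

```bash
mkdir -p pics; cat > h.py <<'E'
import numpy as np, cv2
from scipy.spatial.transform import Rotation as R
from workcell import telemetry, cams, workorder
def state():
    s=telemetry.observe(); return s
def Tt(s):
    T=np.eye(4); r=np.array(s["tool_rot"],float)
    T[:3,:3]=r if r.shape==(3,3) else R.from_euler('xyz',r).as_matrix()
    T[:3,3]=s["position"]; return T
def rotm(o):
    o=np.array(o,float)
    return o if o.shape==(3,3) else R.from_euler('xyz',o).as_matrix()
def cam(name):
    s=state(); f=cams.grab_frame(name)
    if name=="wrist": T=Tt(s)@np.array(f["T_tool_cam"])
    else:
        T=np.eye(4);T[:3,:3]=rotm(f["orientation"]);T[:3,3]=f["eye"]
    return f["color"],np.array(f["mtx"]),T
def ray(K,T,uv):
    d=T[:3,:3]@np.linalg.solve(K,[uv[0],uv[1],1.]); return T[:3,3],d/np.linalg.norm(d)
def proj(K,T,p):
    q=T[:3,:3].T@(np.array(p)-T[:3,3]); q=K@q; return q[:2]/q[2]
def atz(K,T,uv,z):
    o,d=ray(K,T,uv); return o+d*(z-o[2])/d[2]
def tri(rays):
    A=np.zeros((3,3));b=np.zeros(3)
    for o,d in rays:
        M=np.eye(3)-np.outer(d,d);A+=M;b+=M@o
    p=np.linalg.solve(A,b); return p,[np.linalg.norm((np.eye(3)-np.outer(d,d))@(p-o)) for o,d in rays]
def save(n,im): cv2.imwrite(f"pics/{n}.png",cv2.cvtColor(im,cv2.COLOR_RGB2BGR))
E
cat > a.py <<'E'
from h import *
s=state();print({k:np.round(v,3).tolist() for k,v in s.items()})
D={}
for c in("scene","top"):
    im,K,T=cam(c);save(c+"0",im);D[c]=(K,T);print(c,T.round(3).tolist(),K.tolist())
names="rack cradle pocket post_top roller tongue_tip barrel_mid stand wedge_grip wedge_tip wedge_nose vblock vseat strap_pivot knob cup tube_a tube_b bottle".split()
for n in names:
    r=[];o=[]
    for c in D:
        p=cams.pinpoint(c,n)[:2]
        o.append([(np.round(x["uv"]).tolist(),round(x["score"],2)) for x in p])
        if p:r.append(ray(*D[c],p[0]["uv"]))
    t=tri(r) if len(r)==2 else None
    print(n,o,None if t is None else (t[0].round(3).tolist(),np.round(t[1],3).tolist()))
E
python3 a.py; python3 -c "
import cv2,numpy as np
cv2.imwrite('pics/both.png',np.vstack([cv2.imread('pics/scene0.png')]))"
```

```text
{'clock': 0.0, 'qpos': [1.168, 0.522, -0.036, 1.6, 0.021, 1.021, -0.113], 'qd': [-0.002, 0.0, -0.0, 0.0, -0.0, -0.0, -0.0], 'joint_efforts': [-0.001, -92.711, 1.979, -36.994, 0.018, 0.008, -0.0], 'position': [0.204, -0.59, 0.231], 'tool_rot': [-3.141, 0.0, 0.333], 'force': [-0.345, -0.277, -0.068], 'moment': [0.014, 0.019, -0.028], 'grip_width': 0.085}
scene [[-0.913, -0.252, 0.32, 0.173], [-0.407, 0.54, -0.736, 0.863], [0.013, -0.803, -0.596, 0.825], [0.0, 0.0, 0.0, 1.0]] [[385.3026814922042, 0.0, 281.7327183277776], [0.0, 385.3026814922042, 208.02427216925085], [0.0, 0.0, 1.0]]
top [[-0.019, -0.991, 0.134, 0.367], [-1.0, 0.018, -0.008, -0.004], [0.006, -0.135, -0.991, 1.589], [0.0, 0.0, 0.0, 1.0]] [[537.2931469133107, 0.0, 275.85787526973854], [0.0, 537.2931469133107, 206.07565356245613], [0.0, 0.0, 1.0]]
rack [[([320.0, 190.0], 0.81)], [([380.0, 220.0], 0.64)]] ([0.534, -0.329, -0.005], [0.002, 0.002])
cradle [[([325.0, 164.0], 0.97), ([326.0, 170.0], 0.25)], [([391.0, 222.0], 0.88), ([170.0, 190.0], 0.73)]] ([0.52, -0.333, 0.112], [0.003, 0.003])
pocket [[([304.0, 178.0], 0.65), 
[... 1324 characters left out ...]
vot [[([281.0, 249.0], 0.8)], [([215.0, 237.0], 0.61)]] ([0.484, 0.153, 0.112], [0.001, 0.001])
knob [[([307.0, 261.0], 0.55), ([308.0, 177.0], 0.16)], [([210.0, 265.0], 0.57), ([216.0, 238.0], 0.41)]] ([0.406, 0.164, 0.109], [0.004, 0.004])
cup [[([205.0, 298.0], 0.96)], [([167.0, 189.0], 0.55)]] ([0.641, 0.306, -0.001], [0.0, 0.0])
tube_a [[([250.0, 202.0], 0.77), ([261.0, 185.0], 0.73)], [([323.0, 152.0], 0.89), ([356.0, 157.0], 0.66)]] ([0.75, -0.168, -0.024], [0.001, 0.001])
tube_b [[([250.0, 202.0], 0.77), ([261.0, 185.0], 0.73)], [([323.0, 152.0], 0.89), ([356.0, 157.0], 0.66)]] ([0.75, -0.168, -0.024], [0.001, 0.001])
bottle [[], [([382.0, 221.0], 0.68), ([379.0, 156.0], 0.54)]] None
```

View pics/scene0.png

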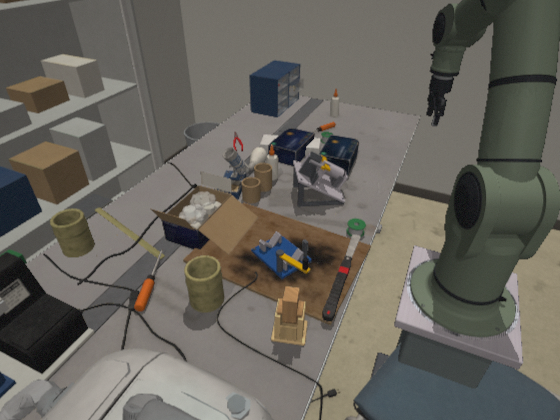

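View pics/top0.png

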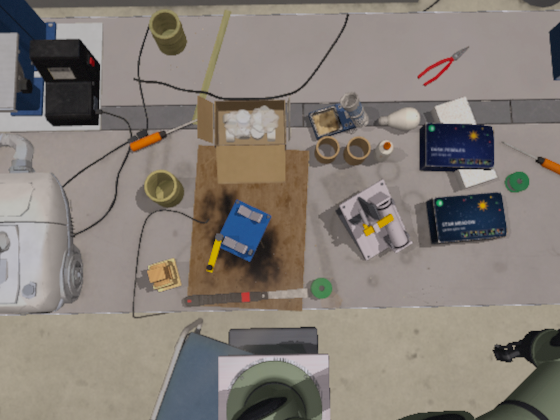

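Request:
{"method": "apply_moves", "body": {
  "steps": [
    [3,-1.5,-3,0],
    [6,-3,-6,0],
    [9,-5,-8,0],
    [12,-7,-11,0],
    [16,-9,-13,0],
    [20,-11,-15,0],
    [24,-13,-17,0],
    [28,-15,-19,0],
    [31,-16,-21,0],
    [32,-16.5,-22,0]
  ],
  "claw": 0,
  "force": 20
}}

```text
clock: 2.83
position: [0.4483, -0.3333, 0.4476]
tool_rot: [-3.141, 0.0, 0.333]
force: [1.4, -1.3, 0.4]
grip_width: 0.0854
```

```bash
cat > b.py <<'E'
from h import *
import json,sys
im,K,T=cam("wrist");save(sys.argv[1],im);np.savez(sys.argv[1]+".npz",K=K,T=T)
s=state();print(np.round(s["position"],3),np.round(s["tool_rot"],3),s["clock"]);print((np.linalg.inv(Tt(s))@T).round(3).tolist())
for n in sys.argv[2:]:
    print(n,[(np.round(x["uv"]).tolist(),round(x["score"],2)) for x in cams.pinpoint("wrist",n)[:2]])
E
python3 b.py w1 rack cradle pocket post_top roller tongue_tip barrel_mid bottle
```

```text
[ 0.454 -0.328  0.452] [ 3.14  -0.006  0.34 ] 2.8833
[[-0.007, -0.961, -0.277, 0.063], [1.0, -0.007, -0.003, 0.004], [0.001, -0.277, 0.961, -0.14], [0.0, 0.0, 0.0, 1.0]]
rack [([291.0, 111.0], 0.58)]
cradle [([294.0, 126.0], 0.63), ([297.0, 112.0], 0.2)]
pocket [([234.0, 69.0], 0.57)]
post_top [([252.0, 91.0], 0.92)]
roller [([239.0, 92.0], 0.85)]
tongue_tip [([293.0, 130.0], 0.69), ([296.0, 114.0], 0.55)]
barrel_mid [([295.0, 128.0], 0.94), ([28.0, 31.0], 0.65)]
bottle []
```

View pics/w1.png

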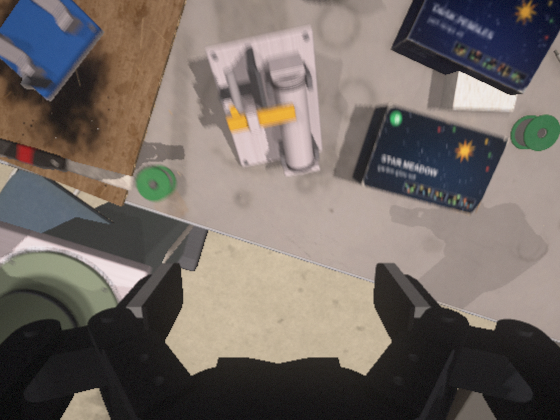

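```bash
cat > fit.py <<'E'
from h import *
from scipy.optimize import least_squares
a=np.pi/6;U=np.array([np.cos(a),0,.5]);V=np.array([0,1,0]);W=np.array([-.5,0,np.cos(a)])
uvw=lambda u,v,w:(u*U+v*V+w*W)/1000
RACK=dict(cradle=uvw(0,0,0),barrel_mid=uvw(0,0,0),pocket=uvw(81,70,-45),post_top=uvw(81,48,29),roller=uvw(81,70,23),tongue_tip=uvw(38,0,26))
def Rz(t):return R.from_euler('z',t).as_matrix()
def fit(model,obs,x0,zfix=None):
    # obs list of (K,T,name,uv,weight)
    def f(x):
        z=x[3] if zfix is None else zfix
        return np.concatenate([(proj(K,T,Rz(x[2])@model[n]+[x[0],x[1],z])-uv)*w for K,T,n,uv,w in obs])
    r=least_squares(f,x0 if zfix is None else x0[:3],loss='soft_l1',f_scale=2.)
    return r.x,f(r.x).reshape(-1,2)
E
cat > c.py <<'E'
from fit import *
KS=np.array([[385.3,0,281.73],[0,385.3,208.02],[0,0,1]]);TS=np.array([[-0.913,-0.252,0.32,0.173],[-0.407,0.54,-0.736,0.863],[0.013,-0.803,-0.596,0.825],[0,0,0,1]])
KT=np.array([[537.29,0,275.86],[0,537.29,206.08],[0,0,1]]);TT=np.array([[-0.019,-0.991,0.134,0.367],[-1.0,0.018,-0.008,-0.004],[0.006,-0.135,-0.991,1.589],[0,0,0,1]])
w=np.load('w1.npz')
ob={'t':dict(cradle=(391,222),pocket=(356,211),post_top=(369,212),roller=(362,215),tongue_tip=(388,215),barrel_mid=(389,224)),
 's':dict(cradle=(325,164),pocket=(304,178),post_top=(316,154),roller=(315,166),barrel_mid=(325,169)),
 'w':dict(cradle=(294,126),pocket=(234,69),post_top=(252,91),roller=(239,92),tongue_tip=(296,114),barrel_mid=(295,128))}
C=dict(t=(KT,TT),s=(KS,TS),w=(w['K'],w['T']))
obs=[(*C[c],n,np.array(uv,float),1) for c in ob for n,uv in ob[c].items()]
x,r=fit(RACK,obs,[.52,-.333,.5,.11]);print(x.round(4))
for o,e in zip(obs,r):print(o[2],e.round(1))
vb=dict(vblock=np.zeros(3),vseat=np.array([0,0,.045]),strap_pivot=np.array([.05,-.046,.095]))
vb['knob']=vb['strap_pivot']+[.088,0,0]
o2=[(KT,TT,n,np.array(u,float),1) for n,u in dict(vblock=(241,231),vseat=(246,228),strap_pivot=(215,237),knob=(210,265)).items()]+[(KS,TS,n,np.array(u,float),1) for n,u in dict(vblock=(279,255),vseat=(281,243),strap_pivot=(281,249),knob=(307,261)).items()]
for y0 in(-2.5,-1,.5,2):
    x,r=fit(vb,o2,[.513,.08,y0],0.0);print('vb',x.round(4),abs(r).sum().round(1))
st=dict(stand=np.zeros(3),wedge_grip=np.array([0,0,.12]),wedge_tip=np.array([0,0,.012]),wedge_nose=np.array([0,-.019,.012]))
o3=[(KT,TT,n,np.array(u,float),1) for n,u in dict(stand=(163,277),wedge_grip=(165,277),wedge_tip=(169,272),wedge_nose=(172,276)).items()]+[(KS,TS,n,np.array(u,float),1) for n,u in dict(stand=(292,330),wedge_grip=(288,300),wedge_tip=(291,327),wedge_nose=(289,320)).items()]
for y0 in(-2.5,-1,.5,2):
    x,r=fit(st,o3,[.385,.3,y0],0.0);print('st',x.round(4),abs(r).sum().round(1))
E
python3 c.py
```

```text
[ 0.5145 -0.338   0.5222  0.0962]
cradle [0.1 1.7]
pocket [-3.6 -2.8]
post_top [1.2 0.7]
roller [0.4 1.1]
tongue_tip [2.5 0.9]
barrel_mid [ 2.1 -0.3]
cradle [1.9 3.7]
pocket [1.1 0.5]
post_top [-0.5  5.1]
roller [ 0.7 -2.4]
barrel_mid [ 1.9 -1.3]
cradle [1.2 0.7]
pocket [1.2 0.9]
post_top [ 0.4 -1.1]
roller [-3.7 -0.7]
tongue_tip [-1.8 -1.8]
barrel_mid [ 0.2 -1.3]
vb [ 0.5174  0.0745 -3.5056] 31.8
vb [ 0.5174  0.0745 -3.5056] 31.8
vb [0.5174 0.0745 2.7776] 31.8
vb [0.5174 0.0745 2.7776] 31.8
st [ 0.3843  0.3042 -5.7993] 34.2
st [0.3843 0.3042 0.4839] 34.2
st [0.3843 0.3042 0.4839] 34.2
st [0.3843 0.3042 0.4839] 34.2
```

Request:
{"method": "apply_moves", "body": {
  "steps": [
    [1,-3,0,0],
    [2,-6.5,0,-0.02],
    [3,-10,0,-0.04],
    [4,-13.5,0,-0.06],
    [5,-17,0,-0.08],
    [6,-20.5,0,-0.1],
    [7,-24,0.5,-0.12],
    [8.2,-27.5,0.5,-0.14],
    [9.4,-31,1,-0.15],
    [10.4,-34,1,-0.15]
  ]
}}

```text
clock: 4.12
position: [0.4338, 0.0218, 0.4362]
tool_rot: [-3.142, 0.0, 0.483]
force: [1.3, 0.0, -0.8]
grip_width: 0.0856
```

Request:
{"method": "apply_moves", "body": {
  "steps": [
    [5.0,-2.1,0.5,0],
    [5.5,-6,1,0],
    [6,-10,2,0],
    [6.5,-14,2.5,0],
    [7.0,-18,3,0],
    [7.5,-22,3.5,0],
    [8.2,-25,4,0],
    [8.6,-27,4,0],
    [8.8,-28,4,0],
    [8.8,-28,4,0]
  ]
}}

```text
clock: 4.95
position: [0.382, 0.3102, 0.3965]
tool_rot: [-3.141, 0.001, 0.485]
force: [0.4, -0.0, -1.2]
grip_width: 0.0852
```

```bash
python3 b.py w2 stand wedge_grip wedge_tip wedge_nose cup
```

```text
[0.383 0.309 0.397] [3.142e+00 1.000e-03 4.830e-01] 5.0
[[0.002, -0.962, -0.272, 0.07], [1.0, 0.001, 0.0, -0.001], [0.0, -0.272, 0.962, -0.144], [0.0, 0.0, 0.0, 1.0]]
stand [([281.0, 161.0], 0.82)]
wedge_grip [([284.0, 171.0], 0.64)]
wedge_tip []
wedge_nose []
cup [([357.0, 15.0], 0.6), ([374.0, 211.0], 0.47)]
```

View pics/w2.png

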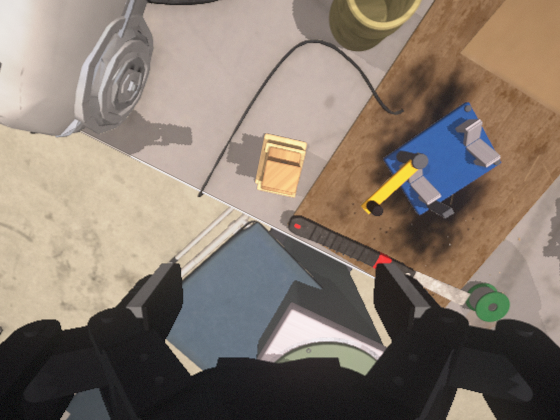

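```bash
python3 - <<'E'
import cv2,numpy as np
a=cv2.imread('pics/w2.png')[120:210,240:330];b=cv2.imread('pics/scene0.png')[280:350,260:330];c=cv2.imread('pics/top0.png')[255:295,142:187]
f=lambda i,w:cv2.resize(i,(w,500*1 if w!=0 else 0),interpolation=cv2.INTER_CUBIC)
cv2.imwrite('pics/z1.png',np.hstack([cv2.resize(a,(400,400),interpolation=2),cv2.resize(b,(400,400),interpolation=2)]))
E
```

```text
(no output)
```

View pics/z1.png

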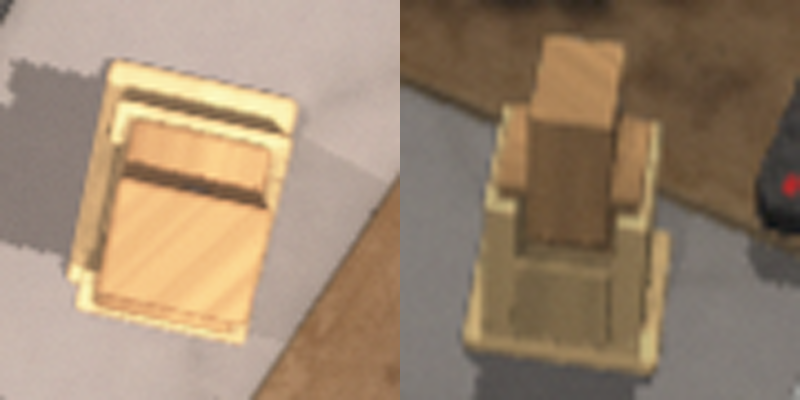

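```bash
python3 - <<'E'
from h import *
w=np.load('w2.npz');K,T=w['K'],w['T']
g=lambda x,y:atz(K,T,(240+x/4.444,120+y/4.444),.142)
c=[g(122,180),g(265,208),g(245,318),g(97,292)]
print(np.round(c,4));print(np.mean(c,0));
e=c[1]-c[0];print(np.linalg.norm(e),np.arctan2(e[0],-e[1]));e=c[0]-c[3];print(np.linalg.norm(e),np.arctan2(e[1],e[0]))
print(atz(K,T,(284,171),.12),atz(K,T,(281,161),0))
b=[atz(K,T,(240+x/4.444,120+y/4.444),.0) for x,y in((110,62),(298,98),(70,275))];print(np.round(b,3));e=b[1]-b[0];print(np.linalg.norm(e),np.arctan2(e[0],-e[1]));e=b[0]-b[2];print(np.linalg.norm(e),np.arctan2(e[1],e[0]))
E
```

```text
[[0.3958 0.3318 0.142 ]
 [0.4075 0.293  0.142 ]
 [0.3774 0.2829 0.142 ]
 [0.3645 0.3236 0.142 ]]
[0.38632095 0.30782477 0.142     ]
0.04048339582735662 0.29213074431617914
0.03235222624406007 0.25561595929932984
[0.39113488 0.30573308 0.12      ] [0.38859381 0.30756706 0.        ]
[[0.415 0.352 0.   ]
 [0.436 0.284 0.   ]
 [0.337 0.329 0.   ]]
0.07056908803228315 0.30022971516843805
0.0808622165027204 0.2834004298726705
```

Request:
{"method": "apply_moves", "body": {
  "steps": [
    [0.1,0.1,2,0.05],
    [0.2,0.2,5,0.1],
    [0.3,0.35,8,0.15],
    [0.3,0.35,11,0.19],
    [0.3,0.35,14,0.194],
    [0.3,0.35,17,0.194],
    [0.3,0.35,20,0.194],
    [0.3,0.35,22,0.194],
    [0.3,0.35,23,0.194],
    [0.3,0.35,23.2,0.194]
  ]
}}

```text
clock: 6.08
position: [0.3867, 0.3064, 0.1635]
tool_rot: [3.141, 0.002, 0.288]
force: [-0.6, 0.4, 0.8]
grip_width: 0.0856
```

Request:
{"method": "apply_moves", "body": {
  "steps": [
    [0,0,1,0],
    [0,0,2,0],
    [0,0,3,0],
    [0,0,4,0],
    [0,0,5,0],
    [0,0,5.6,0],
    [0,0,6,0],
    [0,0,6.1,0],
    [0,0,6.1,0],
    [0,0,6.1,0]
  ]
}}

```text
clock: 6.92
position: [0.3869, 0.3075, 0.104]
tool_rot: [-3.141, -0.0, 0.289]
force: [-1.0, -0.3, -0.0]
grip_width: 0.0848
```

Request:
{"method": "apply_moves", "body": {
  "steps": [
    [0,0,0,0],
    [0,0,0,0],
    [0,0,0,0],
    [0,0,0,0],
    [0,0,0,0],
    [0,0,0,0],
    [0,0,0,0],
    [0,0,0,0],
    [0,0,0,0],
    [0,0,0,0]
  ],
  "claw": 1,
  "force": 30
}}

```text
clock: 7.75
position: [0.387, 0.3074, 0.104]
tool_rot: [-3.142, -0.0, 0.289]
force: [-0.9, -1.3, 5.8]
grip_width: 0.0436
```

Request:
{"method": "apply_moves", "body": {
  "steps": [
    [0,0,-0.5,0],
    [0,0,-1.5,0],
    [0,0,-3,0],
    [0,0,-5,0],
    [0,0,-7,0],
    [0,0,-9,0],
    [0,0,-11,0],
    [0,0,-12.5,0],
    [0,0,-13.6,0],
    [0,0,-14,0]
  ]
}}

```text
clock: 8.58
position: [0.3872, 0.3076, 0.2457]
tool_rot: [-3.141, -0.002, 0.289]
force: [-0.3, 0.2, -0.8]
grip_width: 0.0434
```

```bash
python3 - <<'E'
from h import *
im,K,T=cam("scene");s=state();print(s["position"],s["force"],s["grip_width"],s["clock"])
cv2.imwrite('pics/s2raw.png',im[:,:,::-1])
for n in("wedge_grip","wedge_tip","wedge_nose"):
    print(n,[(np.round(x["uv"],1).tolist(),round(x["score"],2)) for x in cams.pinpoint("scene",n)[:2]])
for z in(.138,.152,.244,.25,.27): print(z,proj(K,T,[.387,.307,z]).round(1))
x0,y0=240,200
c=cv2.resize(im[y0:y0+150,x0:x0+200],(800,600),interpolation=cv2.INTER_CUBIC);save('s2',c)
E
```

```text
[0.38719461 0.30751799 0.24529585] [-0.04973832  0.53742461 -1.13393186] 0.043829907163938114 8.6333
wedge_grip [([291.7, 252.8], 0.61)]
wedge_tip [([293.9, 288.9], 0.75)]
wedge_nose [([292.2, 284.6], 0.65)]
0.138 [291.5 293.8]
0.152 [291.7 289.6]
0.244 [292.9 260.5]
0.25 [293.  258.5]
0.27 [293.3 251.6]
```

View pics/s2.png

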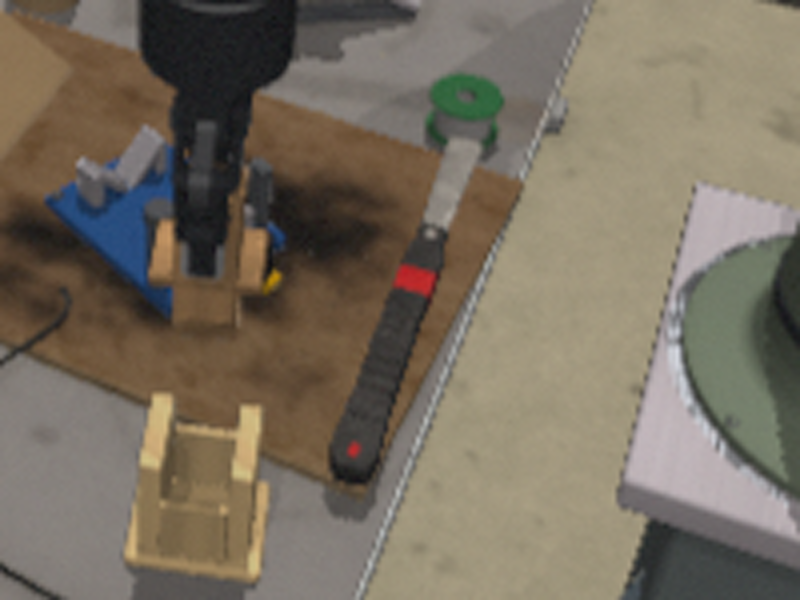

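Request:
{"method": "apply_moves", "body": {
  "steps": [
    [0,0,1,0],
    [0,0,2.2,0],
    [0,0,3.5,0],
    [0,0,4.7,0],
    [0,0,5.7,0],
    [0,0,6.4,0],
    [0,0,6.9,0],
    [0,0,7.2,0],
    [0,0,7.4,0],
    [0,0,7.4,0]
  ],
  "force": 25
}}

```text
clock: 9.62
position: [0.3869, 0.3073, 0.1696]
tool_rot: [-3.142, 0.0, 0.289]
force: [0.1, 0.7, -0.3]
grip_width: 0.0438
```

Request:
{"method": "apply_moves", "body": {
  "steps": [
    [-0.4,0,0,0],
    [-0.8,0,0,0],
    [-1.2,0,0,0],
    [-1.6,0,0,0],
    [-2.0,0,0,0],
    [-2.4,0,0,0],
    [-2.8,0,0,0],
    [-3.2,0,0,0],
    [-3.6,0,0.1,0],
    [-4.0,0,0.1,0]
  ]
}}

```text
clock: 10.45
position: [0.3481, 0.2957, 0.1685]
tool_rot: [3.141, 0.0, 0.289]
force: [2.9, 1.2, -1.3]
grip_width: 0.0438
```

Request:
{"method": "apply_moves", "body": {
  "steps": [
    [-0.4,0,0,0],
    [-0.8,0,0.1,0],
    [-1.2,0,0.2,0],
    [-1.6,0,0.2,0],
    [-1.9,0,0.2,0],
    [-1.9,0,0.2,0],
    [-1.9,0,0,0],
    [-1.9,0,-1,0],
    [-1.9,0,-2.5,0],
    [-1.9,0,-4,0]
  ]
}}

```text
clock: 11.28
position: [0.3298, 0.2903, 0.2096]
tool_rot: [3.141, 0.001, 0.289]
force: [0.4, 0.4, -2.6]
grip_width: 0.0438
```

```bash
python3 - <<'E'
from h import *
im,K,T=cam("scene");s=state();print(s["position"],s["force"],s["grip_width"],s["clock"])
for n in("wedge_grip","wedge_tip","wedge_nose"):
    print(n,[(np.round(x["uv"],1).tolist(),round(x["score"],2)) for x in cams.pinpoint("scene",n)[:2]])
x0,y0=240,230
c=cv2.resize(im[y0:y0+120,x0:x0+160],(800,600),interpolation=cv2.INTER_CUBIC);save('s3',c)
E
```

```text
[0.33062385 0.29130794 0.21218215] [0.39992348 2.09161462 4.06981514] 0.04382721299574027 11.3333
wedge_grip [([316.4, 265.8], 0.72)]
wedge_tip [([294.4, 295.3], 0.83)]
wedge_nose [([290.4, 288.5], 0.85), ([315.9, 267.3], 0.53)]
```

View pics/s3.png

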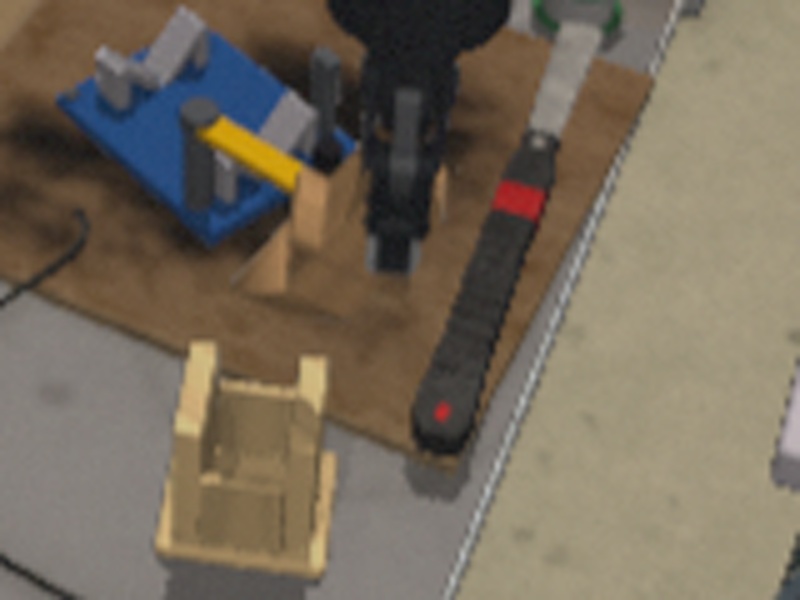

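```bash
python3 - <<'E'
from h import *
KS=np.array([[385.3,0,281.73],[0,385.3,208.02],[0,0,1]]);TS=np.array([[-0.913,-0.252,0.32,0.173],[-0.407,0.54,-0.736,0.863],[0.013,-0.803,-0.596,0.825],[0,0,0,1]])
G=np.array([.3302,.2905,.2105+.024]);x=np.array([np.cos(.289),np.sin(.289),0]);y=np.array([-x[1],x[0],0]);z=np.array([0,0,1.])
for t in(24,28,30,32,36):
    t=np.radians(t);d=np.sin(t)*x-np.cos(t)*z;X=np.cos(t)*x+np.sin(t)*z
    print(np.degrees(t),*[proj(KS,TS,p).round(1) for p in(G+.008*d,G+.116*d,G+.116*d-.019*y,G+.038*d+.022*y+.03*X,G+.038*d+.022*y-.03*X)])
E
```

```text
24.000000000000004 [318.2 269. ] [296.3 297.2] [297.1 291. ] [298.7 279.5] [323.5 289.9]
28.0 [318.  268.9] [293.2 295.9] [294.1 289.6] [298.  278.4] [321.9 290. ]
29.999999999999996 [317.9 268.8] [291.7 295.1] [292.6 288.9] [297.7 277.8] [321.1 290. ]
32.0 [317.8 268.7] [290.2 294.4] [291.1 288.1] [297.5 277.3] [320.3 290. ]
36.0 [317.6 268.6] [287.4 292.7] [288.3 286.5] [297.1 276.2] [318.8 289.9]
```

Request:
{"method": "apply_moves", "body": {
  "steps": [
    [0.2,0.3,-2,0],
    [0.4,1,-5,0],
    [0.6,2.5,-8,0],
    [1,5,-11,0],
    [1.5,8,-13.5,0],
    [2,11.5,-15.5,0],
    [2.5,15,-17,0],
    [3,18.5,-18,0],
    [3.5,22,-19,0],
    [4,25,-19,0]
  ]
}}

```text
clock: 12.32
position: [0.4406, 0.0599, 0.3998]
tool_rot: [3.141, -0.001, 0.288]
force: [0.6, -0.2, -1.7]
grip_width: 0.0435
```

Request:
{"method": "apply_moves", "body": {
  "steps": [
    [0.5,3,0,-0.03],
    [1,6,0,-0.06],
    [1.5,9.5,0,-0.1],
    [2,13,0,-0.14],
    [2.5,16.5,0,-0.18],
    [3,20,0,-0.21],
    [3.4,22.5,0,-0.233],
    [3.8,24,0,-0.233],
    [3.8,24.4,0,-0.233],
    [3.8,24.4,0,-0.233]
  ]
}}

```text
clock: 13.15
position: [0.5456, -0.1616, 0.3974]
tool_rot: [-3.14, 0.002, 0.52]
force: [0.6, 0.3, -0.4]
grip_width: 0.0433
```

```bash
python3 b.py w3 cradle pocket post_top roller tongue_tip barrel_mid wedge_tip; python3 -c "
import numpy as np;print(np.load('w3.npz')['K'])"
```

```text
[ 0.545 -0.16   0.398] [-3.14e+00  1.00e-03  5.22e-01] 13.2
[[-0.001, -0.962, -0.273, 0.069], [1.0, -0.001, -0.0, 0.001], [-0.0, -0.273, 0.962, -0.144], [0.0, 0.0, 0.0, 1.0]]
cradle [([5.0, 144.0], 0.29)]
pocket [([326.0, 189.0], 0.84)]
post_top [([353.0, 228.0], 0.75), ([344.0, 56.0], 0.44)]
roller [([330.0, 228.0], 0.64)]
tongue_tip [([386.0, 251.0], 0.58)]
barrel_mid [([374.0, 252.0], 0.7)]
wedge_tip [([279.0, 140.0], 0.77)]
[[322.18294425   0.         277.84990596]
 [  0.         322.18294425 211.79133838]
 [  0.           0.           1.        ]]
```

View pics/w3.png

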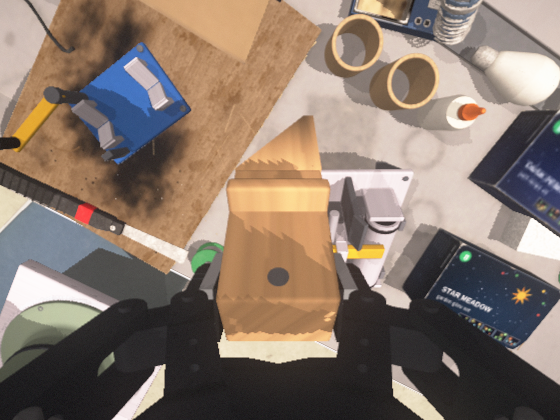

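```bash
cat >> c.py <<'E'
print('--- with w3')
w3=np.load('w3.npz');C['w3']=(w3['K'],w3['T'])
ob['w3']=dict(pocket=(326,189),post_top=(353,228),roller=(330,228),tongue_tip=(386,251))
obs=[(*C[c],n,np.array(uv,float),2. if c=='w3' else 1.) for c in ob for n,uv in ob[c].items() if c!='s']
x,r=fit(RACK,obs,[.52,-.333,.5,.11]);print(x.round(4))
for o,e in zip(obs,r):print(o[2],(e/o[4]).round(1))
# plate rear edge corners
K,T=C['w3']
x5=np.r_[x]
for e in((322,168),(413,170)): print(atz(K,T,e,.13).round(4))
# wedge tilt
Ti=np.eye(4);Ttc=np.linalg.inv(np.array([[1,0,0,0]]*0+[[0,0,0,0]]) ) if 0 else None
from h import *
TC=np.array([[-0.001,-0.962,-0.273,0.069],[1,-0.001,0,0.001],[0,-0.273,0.962,-0.144],[0,0,0,1]])
def wp(th,g,px,py,pz): # wedge coords -> tool; grip g above underside
    d=np.array([np.sin(th),0,np.cos(th)]);X=np.array([np.cos(th),0,-np.sin(th)])
    return np.array([0,0,-.024])+(g-pz)*d+px*X+np.array([0,-py,0])
pts=[((.017,-.022,0),(312,117)),((.030,-.022,.086),(329,181)),((.030,.022,.086),(228,180)),((.017,-.022,.130),(332,238)),((-.017,-.022,.130),(335,338)),((-.017,.022,.130),(219,340))]
f=lambda q:np.concatenate([proj(K,TC,wp(q[0],q[1],px+q[2]*0,py+q[3],pz))-uv for (px,py,pz),uv in pts])
r=least_squares(f,[.5,.116,0,0],loss='soft_l1',f_scale=3);print('wedge tilt',np.degrees(r.x[0]),r.x[1:],r.fun.round(1))
E
python3 c.py | sed -n '/---/,$p'
```

```text
--- with w3
[ 0.5146 -0.3383  0.5292  0.1055]
cradle [1.  1.4]
pocket [-3.1 -2.9]
post_top [1.9 0.4]
roller [1.  0.9]
tongue_tip [3.4 0.5]
barrel_mid [ 3.  -0.6]
cradle [1.7 0.8]
pocket [0.2 0.4]
post_top [-0.1 -1.4]
roller [-4.6 -0.8]
tongue_tip [-1.3 -1.9]
barrel_mid [ 0.7 -1.2]
pocket [0.7 1.1]
post_top [-1.6  2.8]
roller [ 2.7 -0.8]
tongue_tip [-3.6 -0.9]
[ 0.5832 -0.2051  0.13  ]
[ 0.6389 -0.3075  0.13  ]
wedge tilt 26.665732808843998 [ 0.12182873  0.00796032 -0.00067356] [-1.3  2.  -1.4  1.6 -1.3  2.7  5.8 47.1 -7.  -7.1  7.6 -9. ]
```

Request:
{"method": "apply_moves", "body": {
  "steps": [
    [-1.5,0.7,0.5,0],
    [-3.5,1.7,1.5,0],
    [-6,3,3,0],
    [-8.5,4.2,4.5,0],
    [-10.5,5.2,6.5,0],
    [-12,6,8.5,0],
    [-13,6.5,10.5,0],
    [-13,6.5,12,0],
    [-13,6.5,12.6,0],
    [-13,6.5,12.6,0]
  ]
}}

```text
clock: 14.38
position: [0.4652, -0.2814, 0.2718]
tool_rot: [-3.14, 0.001, 0.522]
force: [-0.2, 1.1, -0.7]
grip_width: 0.044
```

```bash
python3 b.py w4 pocket post_top roller wedge_tip wedge_nose
```

```text
[ 0.466 -0.281  0.273] [-3.141 -0.     0.522] 14.4333
[[-0.0, -0.962, -0.273, 0.069], [1.0, -0.0, -0.001, 0.0], [0.001, -0.273, 0.962, -0.143], [0.0, 0.0, 0.0, 1.0]]
pocket [([283.0, 76.0], 0.78)]
post_top [([314.0, 120.0], 0.59)]
roller [([280.0, 117.0], 0.93)]
wedge_tip [([278.0, 138.0], 0.6)]
wedge_nose [([307.0, 135.0], 0.69)]
```

View pics/w4.png

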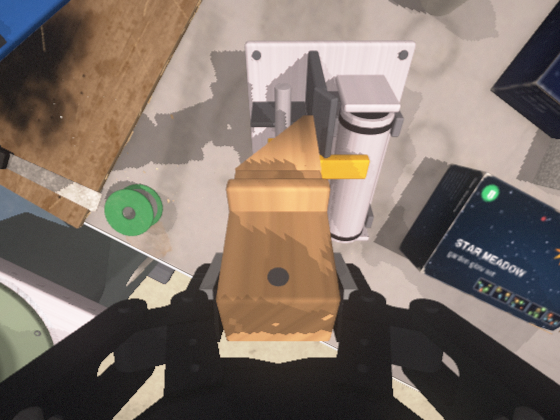

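```bash
cat >> c.py <<'E'
print('--- with w4')
w4=np.load('w4.npz');C['w4']=(w4['K'],w4['T'])
ob['w4']=dict(pocket=(283,76),post_top=(314,120),roller=(281,117))
obs=[(*C[c],n,np.array(uv,float),2. if c in('w3','w4') else 1.) for c in ob for n,uv in ob[c].items() if c!='s']
for z in(.096,.101,.106,None):
    x,r=fit(RACK,obs,[.52,-.333,.522,.105],z);print(z,x.round(4),(r**2).sum().round(1))
K,T=C['w4'];Tool=T@np.linalg.inv(TC)
for n,uv,z in(('post',(314,120),.165),('roll',(281,117),.160),('rollfar',(283,90),.172),('pocket',(283,76),.1)):
    for dz in(-.005,.005):
        print(n,z+dz,(np.linalg.inv(Tool)@np.r_[atz(K,T,uv,z+dz),1])[:3].round(4))
for e in((248,42),(414,42)): print(atz(K,T,e,.13).round(4))
pts=[((.017,-.022,0),(313,117)),((.030,-.022,.086),(329,181)),((.030,.022,.086),(228,180)),((.030,-.022,.078),(322,179)),((.017,-.022,.130),(330,211)),((.017,.022,.130),(229,211)),]
for m in(pts[:3],pts):
    f=lambda q:np.concatenate([proj(K,TC,wp(q[0],q[1],px,py+q[2],pz))-uv for (px,py,pz),uv in m])
    r=least_squares(f,[.5,.116,0],loss='soft_l1',f_scale=3);print('wedge tilt',np.degrees(r.x[0]),r.x[1:],r.fun.round(1))
E
python3 c.py | sed -n '/with w4/,$p'
```

```text
--- with w4
0.096 [ 0.5145 -0.3391  0.5228] 372.6
0.101 [ 0.5144 -0.3387  0.5212] 278.0
0.106 [ 0.5144 -0.3384  0.5226] 247.6
None [ 0.5145 -0.3384  0.5235  0.1067] 248.4
post 0.16 [0.0692 0.0287 0.1119]
post 0.17 [0.0692 0.0276 0.1019]
roll 0.155 [0.0715 0.0035 0.117 ]
roll 0.165 [0.0714 0.0034 0.107 ]
rollfar 0.16699999999999998 [0.0902 0.0048 0.105 ]
rollfar 0.177 [0.0893 0.0047 0.095 ]
pocket 0.095 [0.1085 0.0059 0.177 ]
pocket 0.10500000000000001 [0.1072 0.0057 0.167 ]
[ 0.5662 -0.1958  0.13  ]
[ 0.6326 -0.3113  0.13  ]
wedge tilt 27.11003577735841 [ 0.12311872 -0.00142386] [-1.2 -0.2  0.1 -0.4  0.6  0.7]
wedge tilt 6.9968595319743345 [ 0.15809082 -0.00393365] [-5.7 43.6 -8.6 -6.8 17.4 -5.7 -3.2 -8.4  0.3 15.5  9.  15.6]
```

Request:
{"method": "apply_moves", "body": {
  "steps": [
    [0.3,0.2,0,0],
    [0.8,0.2,0.8,0],
    [1.3,0.2,1.7,0],
    [1.6,0.2,2.3,0],
    [1.9,0.2,2.8,0],
    [2.2,0.2,3.3,0],
    [2.5,0.2,3.8,0],
    [2.8,0.2,4.3,0],
    [3.05,0.2,4.75,0],
    [3.3,0.2,5.2,0]
  ],
  "force": 40
}}

```text
clock: 15.52
position: [0.4949, -0.2674, 0.2206]
tool_rot: [-3.142, 0.001, 0.521]
force: [-5.6, 0.8, 8.1]
grip_width: 0.0436
```

```bash
python3 b.py w5
```

```text
[ 0.495 -0.267  0.22 ] [-3.141  0.     0.522] 15.5667
[[-0.0, -0.962, -0.272, 0.069], [1.0, -0.001, 0.001, 0.0], [-0.001, -0.272, 0.962, -0.145], [0.0, 0.0, 0.0, 1.0]]
```

View pics/w5.png

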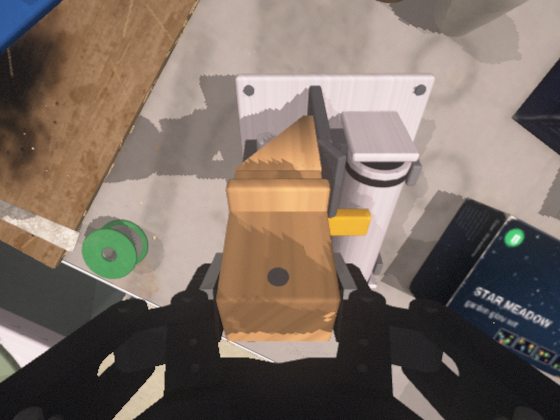

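Request:
{"method": "apply_moves", "body": {
  "steps": [
    [0.15,-0.05,0.26,0],
    [0.3,-0.1,0.52,0],
    [0.5,-0.1,0.87,0],
    [0.7,-0.1,1.2,0],
    [0.9,-0.1,1.55,0],
    [1.1,-0.1,1.9,0],
    [1.25,-0.1,2.15,0],
    [1.4,-0.1,2.4,0],
    [1.5,-0.1,2.6,0],
    [1.6,-0.1,2.75,0]
  ]
}}

```text
clock: 16.4
position: [0.5085, -0.2593, 0.1935]
tool_rot: [3.14, 0.0, 0.521]
force: [-2.8, -2.8, 4.5]
grip_width: 0.0435
```

Request:
{"method": "apply_moves", "body": {
  "steps": [
    [0.05,0,0.1,0],
    [0.1,0,0.2,0],
    [0.15,0,0.3,0],
    [0.2,0,0.4,0],
    [0.25,0,0.45,0],
    [0.3,0,0.5,0],
    [0.3,0,0.5,0],
    [0.3,0,0.5,0],
    [0.3,0,0.5,0],
    [0.3,0,0.5,0]
  ]
}}

```text
clock: 17.23
position: [0.5113, -0.2574, 0.1882]
tool_rot: [3.141, -0.0, 0.521]
force: [1.9, -5.7, -0.1]
grip_width: 0.0437
```

Request:
{"method": "apply_moves", "body": {
  "steps": [
    [0.05,0.05,0.09,0],
    [0.1,0.1,0.17,0],
    [0.15,0.1,0.26,0],
    [0.2,0.1,0.35,0],
    [0.25,0.1,0.43,0],
    [0.25,0.1,0.43,0],
    [0.25,0.1,0.43,0],
    [0.25,0.1,0.43,0],
    [0.25,0.1,0.43,0],
    [0.25,0.1,0.43,0]
  ]
}}

```text
clock: 18.07
position: [0.5137, -0.2564, 0.1837]
tool_rot: [-3.141, -0.0, 0.522]
force: [0.4, -1.4, -2.9]
grip_width: 0.0437
```

Request:
{"method": "apply_moves", "body": {
  "steps": [
    [0.05,0,0.09,0],
    [0.1,0,0.17,0],
    [0.15,0,0.26,0],
    [0.2,0,0.35,0],
    [0.25,0,0.43,0],
    [0.25,0,0.43,0],
    [0.25,0,0.43,0],
    [0.25,0,0.43,0],
    [0.25,0,0.43,0],
    [0.25,0,0.43,0]
  ]
}}

```text
clock: 18.9
position: [0.5145, -0.2561, 0.1815]
tool_rot: [3.141, 0.002, 0.521]
force: [-25.1, 0.4, 40.7]
grip_width: 0.0437
```

Request:
{"method": "apply_moves", "body": {
  "steps": [
    [-0.05,0,-0.1,0],
    [-0.1,0,-0.17,0],
    [-0.1,0,-0.17,0],
    [-0.1,0,-0.17,0],
    [-0.1,0,-0.17,0],
    [-0.1,0,-0.17,0],
    [-0.1,0,-0.17,0],
    [-0.1,0,-0.17,0],
    [-0.1,0,-0.17,0],
    [-0.1,0,-0.17,0]
  ],
  "claw": 0.25,
  "force": 20
}}

```text
clock: 19.73
position: [0.515, -0.2558, 0.1813]
tool_rot: [-3.142, -0.0, 0.522]
force: [-0.4, -0.2, 0.6]
grip_width: 0.0637
```

Request:
{"method": "apply_moves", "body": {
  "steps": [
    [0,0,-1,0],
    [0,0,-2,0],
    [0,0,-3.5,0],
    [0,0,-5,0],
    [0,0,-7,0],
    [-1.5,0.5,-9,0],
    [-3.5,1.5,-11,0],
    [-5,2,-13,0],
    [-6,2.5,-14,0],
    [-6,2.5,-14,0]
  ]
}}

```text
clock: 20.57
position: [0.4748, -0.3098, 0.3243]
tool_rot: [3.138, -0.001, 0.519]
force: [0.3, 0.7, -0.0]
grip_width: 0.064
```

```bash
python3 b.py w6 wedge_grip roller post_top tongue_tip barrel_mid pocket cradle
```

```text
[ 0.475 -0.308  0.323] [ 3.14e+00 -1.00e-03  5.20e-01] 20.6167
[[-0.001, -0.962, -0.272, 0.068], [1.0, -0.002, 0.002, 0.001], [-0.003, -0.272, 0.962, -0.146], [0.0, 0.0, 0.0, 1.0]]
wedge_grip [([244.0, 120.0], 0.77)]
roller [([216.0, 113.0], 0.77)]
post_top [([274.0, 112.0], 0.76)]
tongue_tip [([294.0, 158.0], 0.74)]
barrel_mid [([317.0, 168.0], 0.84), ([216.0, 111.0], 0.32)]
pocket [([394.0, 5.0], 0.24)]
cradle []
```

View pics/w6.png

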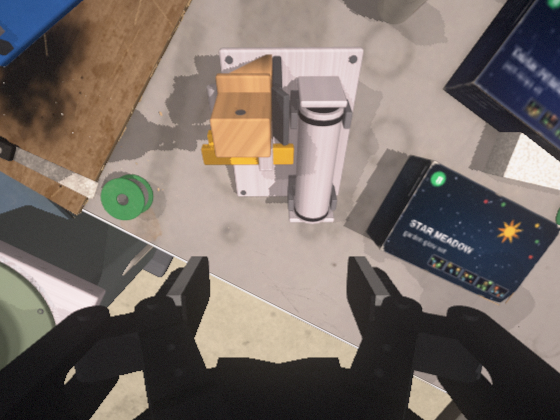

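```bash
python3 - <<'E'
from fit import *
w=np.load('w6.npz');K,T=w['K'],w['T']
c=np.array([.5145,-.3385,.104]);Rk=Rz(.522)
P=lambda u,v,w_:proj(K,T,c+Rk@uvw(u,v,w_)).round(1)
print('wedge grip home',P(81,70,63),'5mm high',P(81,70,68),'top',P(81,70,85))
print('post',P(81,48,29),'roller',P(81,98,23),'tongue',P(38,-0+28,26),'barrel',P(0,0,0))
print('barrel top line',P(75,0,22),P(-75,0,22),'plate corners?',atz(K,T,(312,213),.07))
print('cradle est from barrel_mid uv',atz(K,T,(317,168),.104))
E
```

```text
wedge grip home [245.4 134.9] 5mm high [245.  138.3] top [243.6 150.6]
post [272.7 113.7] roller [217.2 110.6] tongue [293.4 151.9] barrel [316.1 166.3]
barrel top line [325.2 115.7] [312.6 225.1] plate corners? [ 0.45878278 -0.37123116  0.07      ]
cradle est from barrel_mid uv [ 0.51335673 -0.34035242  0.104     ]
```

```bash
cat > d.py <<'E'
from fit import *
TC=np.array([[-0.0,-0.962,-0.273,0.069],[1,0,0,0.0],[0,-0.273,0.962,-0.144],[0,0,0,1]])
w=np.load('w6.npz');K,T=w['K'],w['T']
def wp(th,g,px,py,pz):
    d=np.array([np.sin(th),0,np.cos(th)]);X=np.array([np.cos(th),0,-np.sin(th)])
    return np.array([0,0,-.024])+(g-pz)*d+px*X+np.array([0,-py,0])
for th in(27,30):
    for g in(.116,.123):
        print(th,g,[proj(K,TC,wp(np.radians(th),g,*p)).round(0).tolist() for p in((0,0,.13),(.017,-.022,.13),(-.017,-.022,.13),(.03,-.022,.086),(.017,-.022,.086),(.017,-.022,0))])
# w6: fit wedge pose: world tip = pocket + du*U + dw*W ; tilt th about v
c=np.array([.5145,-.3385,.104]);Rk=Rz(.522);pk=uvw(81,70,-45)
def q(x,p):
    th,du,dw=x[:3];d=np.array([-np.sin(th),0,np.cos(th)]);X=np.array([np.cos(th),0,np.sin(th)])
    return c+Rk@(pk+du*U+dw*W+p[0]*X+p[1]*V+p[2]*d)
print('home',[proj(K,T,q([np.pi/6,0,0],p)).round(0).tolist() for p in((0,0,.13),(.017,-.022,.13),(.017,.022,.13),(-.017,-.022,.13),(.03,-.022,.086),(.03,.022,.086))])
E
python3 d.py
```

```text
27 0.116 [[278.0, 324.0], [341.0, 300.0], [330.0, 344.0], [330.0, 191.0], [327.0, 213.0], [312.0, 122.0]]
27 0.123 [[278.0, 308.0], [338.0, 283.0], [328.0, 328.0], [328.0, 181.0], [325.0, 203.0], [311.0, 117.0]]
30 0.116 [[278.0, 325.0], [341.0, 303.0], [330.0, 343.0], [331.0, 191.0], [327.0, 212.0], [313.0, 114.0]]
30 0.123 [[278.0, 308.0], [338.0, 285.0], [328.0, 327.0], [329.0, 180.0], [326.0, 201.0], [312.0, 109.0]]
home [[244.0, 151.0], [272.0, 131.0], [212.0, 131.0], [273.0, 168.0], [272.0, 87.0], [217.0, 87.0]]
```

```bash
python3 - <<'E'
import cv2
im=cv2.imread('pics/w6.png')[:,:,::-1]
for y in range(48,172,3): print(y,im[y,225:235].mean(0).round().astype(int),im[y,258:266].mean(0).round().astype(int))
for x in(205,210,213,216,219,265,268,271,274,277):print(x,[im[y,x].tolist() for y in(85,110,145)])
im=cv2.imread('pics/w4.png')[:,:,::-1]
for y in range(165,345,5): print(y,im[y,245:255].mean(0).round().astype(int))
E
```

```text
48 [180 163 162] [182 165 164]
51 [235 221 222] [233 218 219]
54 [226 208 209] [218 198 198]
57 [155 144 145] [131 106  91]
60 [133 123 124] [134 100  72]
63 [178 163 163] [153 113  80]
66 [223 204 205] [171 126  89]
69 [163 146 146] [188 138  96]
72 [176 143 121] [203 149 103]
75 [193 142  98] [201 147 102]
78 [220 162 111] [229 173 118]
81 [216 159 109] [228 170 117]
84 [215 157 108] [227 170 116]
87 [215 157 107] [228 170 117]
90 [214 157 107] [228 171 116]
93 [176 129  89] [182 133  92]
96 [174 127  88] [180 132  92]
99 [175 128  89] [180 131  92]
102 [175 128  88] [180 132  92]
105 [176 128  88] [179 130  90]
108 [175 128  88] [176 128  89]
111 [174 128  87] [176 129  88]
114 [176 128  88] [176 128  88]
117 [174 128  87] [176 128  88]
120 [233 177 120] [235 180 122]
123 [226 169 114] [225 168 114]
126 [225 168 114] [226 168 114]
129 [225 166 113] [228 171 117]
132 [226 169 114] [231 175 119]
135 [226 168 115] [234 180 123]
138 [226 169 115] [238 184 126]
141 [227 170 116] [238 184 126]
144 [228 172 117] [234 179 122]
147 [228 172 118] [230 175 120]
150 [229 174 119] [228 172 117
[... 706 characters left out ...]
0]]
277 [[83, 77, 75], [75, 67, 67], [172, 124, 48]]
165 [164 121  86]
170 [152 111  79]
175 [161 119  84]
180 [172 126  89]
185 [198 145  99]
190 [238 184 125]
195 [229 173 118]
200 [229 172 118]
205 [229 172 118]
210 [228 170 118]
215 [191 140  98]
220 [189 138  96]
225 [184 135  94]
230 [165 120  83]
235 [157 114  80]
240 [156 115  80]
245 [156 114  80]
250 [155 114  79]
255 [155 113  79]
260 [154 113  78]
265 [154 113  78]
270 [154 114  78]
275 [154 114  78]
280 [154 113  78]
285 [154 113  78]
290 [154 113  77]
295 [148 109  75]
300 [158 116  80]
305 [150 110  75]
310 [148 107  74]
315 [144 106  74]
320 [145 106  73]
325 [148 109  74]
330 [148 108  75]
335 [225 168 114]
340 [228 172 117]
```

```bash
cat >> d.py <<'E'
rows=[((.03,0,.086),77),((.03,0,.078),72.5),((.017,0,.086),92.3),((.017,0,.13),118.7),((-.017,0,.13),157.5)]
col=[((.017,-.022,.13),271),((.017,.022,.13),213)]
f=lambda x:[proj(K,T,q(x,p))[1]-r for p,r in rows]+[2*(proj(K,T,q(x,col[0][0]))[0]-proj(K,T,q(x,col[1][0]))[0]-58)]
r=least_squares(f,[.52,0,0],x_scale=[.1,.01,.01]);print('fit',np.degrees(r.x[0]),r.x[1:]*1000,np.round(r.fun,1))
for th in (27,30,33):
  for dw in (-.004,0.,.005):
    g=lambda y:f([np.radians(th),y[0],dw]); r=least_squares(g,[0]);print(th,dw,r.x*1000,np.round(r.fun,1),r.cost)
E
python3 d.py | sed -n '/fit/,$p'
```

```text
fit 30.435015684924117 [  2.57030941 -14.0143372 ] [ 0.1  0.5  0.   0.7 -1.3  0.6]
27 -0.004 [0.86789467] [ 0.1  1.   0.9 -0.6  0.5  5.9] 18.402150385596546
27 0.0 [2.78210038] [-0.1  0.7  0.9 -0.2  1.5  8.1] 34.485950055325404
27 0.005 [5.1667991] [-0.5  0.3  0.9  0.4  2.9 11. ] 65.07289302095953
30 -0.004 [6.55893024] [-0.5 -0.2  0.1  1.5  1.1  5.8] 18.924444653002865
30 0.0 [8.46948341] [-0.8 -0.5  0.1  2.   2.2  8.1] 37.25692225588599
30 0.005 [10.84952982] [-1.1 -1.   0.   2.6  3.6 10.9] 70.86301975024863
33 -0.004 [12.14148216] [-1.1 -1.3 -0.8  3.5  1.5  5.6] 24.9924902893122
33 0.0 [14.04867147] [-1.3 -1.6 -0.8  4.1  2.6  7.8] 45.00862707280062
33 0.005 [16.42446307] [-1.7 -2.1 -0.8  4.8  4.  10.7] 80.83580901518468
```

Request:
{"method": "apply_moves", "body": {
  "steps": [
    [-0.1,1.5,0,0],
    [-0.2,3,0,0],
    [-0.2,4,1,0],
    [-0.2,4.5,3,0],
    [-0.2,4.5,5.5,0],
    [-0.2,4.5,8,0],
    [-0.2,4.5,10.5,0],
    [-0.2,4.5,12.5,0],
    [-0.2,4.5,13.8,0],
    [-0.2,4.5,14,0]
  ],
  "claw": 0.25
}}

```text
clock: 21.8
position: [0.495, -0.3463, 0.1779]
tool_rot: [-3.137, 0.002, 0.522]
force: [0.2, -0.2, 0.5]
grip_width: 0.0641
```

Request:
{"method": "apply_moves", "body": {
  "steps": [
    [0,0.1,1.5,0],
    [0,0.2,3,0],
    [0,0.2,4.5,0],
    [0,0.2,6,0],
    [0,0.2,7.5,0],
    [0,0.2,9,0],
    [0,0.2,10,0],
    [0,0.2,10.7,0],
    [0,0.2,11,0],
    [0,0.2,11,0]
  ]
}}

```text
clock: 22.63
position: [0.4971, -0.349, 0.0711]
tool_rot: [-3.141, 0.0, 0.522]
force: [-0.7, 0.2, -0.2]
grip_width: 0.064
```

```bash
python3 b.py w7 barrel_mid roller tongue_tip; python3 -c "
from h import *
s=state();print(s['force'],s['position'])"
```

```text
[ 0.497 -0.349  0.072] [ 3.141 -0.     0.522] 22.6833
[[-0.0, -0.962, -0.272, 0.07], [1.0, -0.0, 0.0, 0.0], [-0.0, -0.272, 0.962, -0.144], [0.0, 0.0, 0.0, 1.0]]
barrel_mid [([276.0, 254.0], 0.6)]
roller []
tongue_tip [([157.0, 258.0], 0.81)]
[-1.23325607 -0.83655357 -0.64870808] [ 0.49744558 -0.34936206  0.07203816]
```

Request:
{"method": "apply_moves", "body": {
  "steps": [
    [-0.1,0,0.2,0],
    [-0.1,0,0.3,0],
    [-0.1,0,0.3,0],
    [-0.1,0,0.3,0],
    [-0.1,0,0.3,0],
    [-0.1,0,0.3,0],
    [-0.1,0,0.3,0],
    [-0.1,0,0.3,0],
    [-0.1,0,0.3,0],
    [-0.1,0,0.3,0]
  ],
  "claw": 1,
  "force": 30
}}

```text
clock: 23.67
position: [0.4963, -0.3499, 0.0689]
tool_rot: [3.141, -0.0, 0.522]
force: [-2.4, 1.1, 8.9]
grip_width: 0.0433
```

Request:
{"method": "apply_moves", "body": {
  "steps": [
    [-0.2,0,-0.35,0],
    [-0.5,0,-0.87,0],
    [-0.8,0,-1.4,0],
    [-1.2,0,-2.1,0],
    [-1.6,0,-2.8,0],
    [-2.1,0,-3.6,0],
    [-2.7,0,-4.7,0],
    [-3.4,0,-5.9,0],
    [-4.1,0,-7.1,0],
    [-4.5,0,-7.8,0]
  ]
}}

```text
clock: 24.5
position: [0.4564, -0.3733, 0.1484]
tool_rot: [3.14, -0.0, 0.521]
force: [-0.0, -0.9, -0.7]
grip_width: 0.0431
```

```bash
python3 - <<'E'
from h import *
s=state();print(s['position'],s['force'],s['moment'],s['grip_width'],s['clock'])
im,K,T=cam("wrist");save('w8',im);np.savez('w8.npz',K=K,T=T)
for n in("barrel_mid","cradle","wedge_grip","roller","tongue_tip"):print(n,[(np.round(x["uv"]).tolist(),round(x["score"],2)) for x in cams.pinpoint("wrist",n)[:2]])
print(cams.find_in("wrist","barrel_mid")[:2])
E
```

```text
[ 0.456411   -0.37326464  0.14843102] [-0.00838203 -0.86152719 -0.69822855] [-0.06773867  0.00603556  0.01481463] 0.04313551816789962 24.5
barrel_mid [([279.0, 254.0], 0.96)]
cradle []
wedge_grip []
roller []
tongue_tip []
[{'box': [174.8, 8.1, 206.0, 354.7], 'score': 0.68}]
```

```bash
cat > v.py <<'E'
from fit import *
from c import KT,TT
def blue(name,K,T,roi):
    im=cv2.imread(f'pics/{name}.png');h=cv2.cvtColor(im,cv2.COLOR_BGR2HSV)
    m=cv2.inRange(h,(100,130,60),(118,255,255));x0,y0,x1,y1=roi;mm=np.zeros_like(m);mm[y0:y1,x0:x1]=m[y0:y1,x0:x1]
    c=max(cv2.findContours(mm,cv2.RETR_EXTERNAL,cv2.CHAIN_APPROX_NONE)[0],key=cv2.contourArea)[:,0]
    p=np.array([atz(K,T,q,.012)[:2] for q in c.astype(float)])
    hull=cv2.convexHull((p*1e4).astype(np.float32))
    (cx,cy),(a,b),ang=cv2.minAreaRect(hull)
    print(name,len(c),np.round([cx/1e4,cy/1e4,a/1e4,b/1e4],4),ang,np.radians(ang))
for n,roi in(('w2',(370,80,520,240)),('w3',(50,20,210,180))):
    w=np.load(n+'.npz');blue(n,w['K'],w['T'],roi)
blue('top0',KT,TT,(200,180,290,280))
s=state();print(np.round(s['qpos'],3),s['clock'])
E
python3 v.py | grep -v -- "^[a-z_]* \[ *-\?[0-9]" | tail -5
```

```text
wedge tilt 6.9968595319743345 [ 0.15809082 -0.00393365] [-5.7 43.6 -8.6 -6.8 17.4 -5.7 -3.2 -8.4  0.3 15.5  9.  15.6]
w2 374 [0.5135 0.0758 0.1185 0.1511] 64.47256469726562 1.1252585311723464
w3 343 [0.5094 0.0863 0.1179 0.1524] 63.72176742553711 1.112154646765693
top0 213 [0.5106 0.0821 0.1184 0.1494] 63.451805114746094 1.1074429155860976
[ 0.701  0.571 -0.169  1.768  0.125  0.814 -0.577] 24.85
```

Request:
{"method": "apply_moves", "body": {
  "steps": [
    [-0.5,0,-2,0],
    [-0.5,-0.5,-5,0],
    [-0.5,-2,-8.5,-0.1],
    [0,-4.5,-12,-0.22],
    [1.5,-7.5,-15,-0.34],
    [3,-11,-17.5,-0.46],
    [5,-14.5,-19.5,-0.58],
    [7,-18,-21,-0.7],
    [9,-21.5,-21,-0.82],
    [10,-24.7,-21,-0.94]
  ]
}}

```text
clock: 25.68
position: [0.4218, -0.1087, 0.357]
tool_rot: [3.14, 0.0, 1.468]
force: [1.2, 0.5, -2.0]
grip_width: 0.043
```

Request:
{"method": "apply_moves", "body": {
  "steps": [
    [0,0,0,-0.12],
    [0,0,0,-0.24],
    [0,0,0,-0.36],
    [0,0,0,-0.48],
    [0,0,0,-0.6],
    [0,0,0,-0.72],
    [0,0,0,-0.84],
    [0,0,0,-0.96],
    [0,0,0,-1.08],
    [0,0,0,-1.2]
  ]
}}

```text
clock: 26.52
position: [0.4213, -0.1106, 0.3559]
tool_rot: [3.141, -0.001, 2.668]
force: [0.9, -0.1, -1.9]
grip_width: 0.0432
```

Request:
{"method": "apply_moves", "body": {
  "steps": [
    [0,0,0,-0.024],
    [0,0,0,-0.024],
    [0,0,0,-0.024],
    [0,0,0,-0.024],
    [0,0,0,-0.024],
    [0,0,0,-0.024],
    [0,0,0,-0.024],
    [0,0,0,-0.024],
    [0,0,0,-0.024],
    [0,0,0,-0.024]
  ]
}}

```text
clock: 27.35
position: [0.4213, -0.1108, 0.3563]
tool_rot: [3.142, 0.0, 2.686]
force: [-0.1, -0.1, -1.8]
grip_width: 0.0429
```

```bash
python3 b.py w9 vblock vseat strap_pivot knob barrel_mid; python3 - <<'E'
from h import *
im=cv2.imread('pics/w9.png');h=cv2.cvtColor(im,cv2.COLOR_BGR2HSV)
m=cv2.inRange(h,(100,130,60),(118,255,255))
n,l,st,c=cv2.connectedComponentsWithStats(m)
for i in np.argsort(-st[1:,4])[:4]+1: print(st[i],c[i].round())
print(cams.find_in("wrist","vblock")[:1],np.round(state()['qpos'],2))
E
```

```text
[ 0.421 -0.111  0.356] [3.142 0.    2.686] 27.4
[[-0.0, -0.963, -0.271, 0.068], [1.0, 0.0, -0.001, 0.001], [0.001, -0.271, 0.963, -0.144], [0.0, 0.0, 0.0, 1.0]]
vblock [([416.0, 166.0], 0.64)]
vseat [([431.0, 171.0], 0.81)]
strap_pivot [([495.0, 135.0], 0.71)]
knob [([497.0, 53.0], 0.93), ([433.0, 169.0], 0.4)]
barrel_mid [([280.0, 253.0], 0.65), ([499.0, 55.0], 0.48)]
[ 379  114   89  101 5400] [419. 163.]
[  0 341  52  41 536] [ 20. 361.]
[ 49 334   6   5  10] [ 52. 336.]
[  0 347   4   4   7] [  1. 348.]
[{'box': [373.7, 42.9, 143.2, 171.0], 'score': 0.82}] [ 0.67  0.12 -0.6   1.86  0.07  1.18  1.16]
```

```bash
cat > v2.py <<'E'
from fit import *
w=np.load('w9.npz');K,T=w['K'],w['T']
im=cv2.imread('pics/w9.png');h=cv2.cvtColor(im,cv2.COLOR_BGR2HSV)
m=cv2.inRange(h,(100,130,60),(118,255,255));m[:,:340]=0
c=max(cv2.findContours(m,cv2.RETR_EXTERNAL,cv2.CHAIN_APPROX_NONE)[0],key=cv2.contourArea)[:,0].astype(float)
for z in(.012,.0):
    p=np.array([atz(K,T,q,z)[:2] for q in c]);r=cv2.minAreaRect((p*1e4).astype(np.float32));print(z,np.round(np.array(r[0])/1e4,4),np.array(r[1])/1e4,r[2],np.radians(r[2])+np.pi/2)
vb=dict(vblock=np.zeros(3),vseat=np.array([0,0,.045]),strap_pivot=np.array([.05,-.046,.095]))
ob=dict(vblock=(416,166),vseat=(431,171),strap_pivot=(495,135))
from c import KT,TT,KS,TS
o=[(K,T,n,np.array(u,float),1.) for n,u in ob.items()]
o2=o+[(KT,TT,n,np.array(u,float),1.) for n,u in dict(vblock=(241,231),vseat=(246,228),strap_pivot=(215,237)).items()]+[(KS,TS,n,np.array(u,float),1.) for n,u in dict(vblock=(279,255),vseat=(281,243),strap_pivot=(281,249)).items()]
for oo in(o,o2):
    x,r=fit(vb,oo,[.512,.08,2.69],0.);print(x.round(4),r.round(1).tolist())
piv=Rz(x[2])@vb['strap_pivot']+[x[0],x[1],0]
k=atz(K,T,(497,53),.095);print('piv',piv,'knob',k,'dist',np.linalg.norm(k-piv))
for n,z in(('vblock',0),('vseat',.045),('strap_pivot',.095)):print(n,atz(K,T,ob[n],z).round(4))
E
python3 v2.py | tail -11
```

```text
pocket 0.10500000000000001 [0.1072 0.0057 0.167 ]
[ 0.5662 -0.1958  0.13  ]
[ 0.6326 -0.3113  0.13  ]
wedge tilt 27.11003577735841 [ 0.12311872 -0.00142386] [-1.2 -0.2  0.1 -0.4  0.6  0.7]
wedge tilt 6.9968595319743345 [ 0.15809082 -0.00393365] [-5.7 43.6 -8.6 -6.8 17.4 -5.7 -3.2 -8.4  0.3 15.5  9.  15.6]
[0.5156 0.0848 2.6595] [[1.9, -0.3], [0.1, -1.1], [-1.5, 1.1]]
[0.5151 0.0836 2.6836] [[1.0, -0.3], [-0.8, -1.0], [-3.4, 0.3], [1.2, -1.6], [-4.7, 0.0], [2.6, -1.5], [0.8, 4.0], [-1.0, 5.0], [-2.2, 2.3]]
piv [0.49060418 0.14695844 0.095     ] knob [0.40350448 0.17813653 0.095     ] dist 0.0925117897803069
vblock [0.5148 0.082  0.    ]
vseat [0.517  0.0841 0.045 ]
strap_pivot [0.4921 0.1508 0.095 ]
```

```bash
python3 v2.py | grep -E "^0\.0|^0 " | head; python3 v2.py | grep "^0\.0"
```

```text
0.012 [0.5146 0.085 ] [0.11842249 0.15098019] 63.86678695678711 2.685482041860601
0.0 [0.5184 0.089 ] [0.12133192 0.15468953] 63.86678695678711 2.685482041860601
0.096 [ 0.5145 -0.3391  0.5228] 372.6
0.012 [0.5146 0.085 ] [0.11842249 0.15098019] 63.86678695678711 2.685482041860601
0.0 [0.5184 0.089 ] [0.12133192 0.15468953] 63.86678695678711 2.685482041860601
0.096 [ 0.5145 -0.3391  0.5228] 372.6
```

Request:
{"method": "apply_moves", "body": {
  "steps": [
    [-0.3,2,0,0],
    [-0.6,5,0.5,0],
    [-1,8.5,2,0],
    [-1.4,12,4.5,0],
    [-1.8,15.5,8,0],
    [-2.1,18.5,11.5,0],
    [-2.1,20.7,15,0],
    [-2.1,21.5,18.5,0],
    [-2.1,21.6,21.5,0],
    [-2.1,21.6,23,0]
  ],
  "force": 20
}}

```text
clock: 28.53
position: [0.5335, 0.075, 0.1217]
tool_rot: [-3.14, -0.005, 2.688]
force: [-0.7, -0.7, -2.6]
grip_width: 0.0432
```

Request:
{"method": "apply_moves", "body": {
  "steps": [
    [0,0,1,0],
    [0,0,2,0],
    [0,0,3,0],
    [0,0,3.8,0],
    [0,0,4.3,0],
    [0,0,4.6,0],
    [0,0,4.8,0],
    [0,0,5,0],
    [0,0,5,0],
    [0,0,5,0]
  ]
}}

```text
clock: 29.37
position: [0.5354, 0.0739, 0.0765]
tool_rot: [3.141, 0.0, 2.686]
force: [-0.4, 0.6, -1.1]
grip_width: 0.0433
```

```bash
python3 - <<'E'
from h import *
im,K,T=cam("top");T0=T
s=state();print(np.round(s['position'],4),np.round(s['tool_rot'],3),s['force'],s['grip_width'],s['clock'])
im2,K2,T2=cam("scene")
x0,y0=190,175;a=cv2.resize(im[y0:y0+100,x0:x0+100],(400,400),interpolation=2);b=cv2.resize(im2[200:300,230:330],(400,400),interpolation=2);save('p1',np.hstack([a,b]))
for n in("barrel_mid","vseat","vblock"):
    for c in("top","scene"):print(n,c,[(np.round(x["uv"],1).tolist(),round(x["score"],2)) for x in cams.pinpoint(c,n)[:2]])
E
```

```text
[0.5354 0.0739 0.0765] [3.141 0.    2.686] [ 0.49485757 -0.96722554 -1.64366668] 0.043287563684819015 29.4167
barrel_mid top []
barrel_mid scene [([275.6, 234.8], 0.71)]
vseat top [([367.3, 216.2], 0.42)]
vseat scene [([280.2, 243.0], 0.68), ([278.8, 257.9], 0.6)]
vblock top [([358.2, 205.2], 0.57), ([353.4, 204.5], 0.48)]
vblock scene [([279.3, 255.7], 0.78)]
```

Request:
{"method": "apply_moves", "body": {
  "steps": [
    [0,0,0.4,0],
    [0,0,0.8,0],
    [0,0,1.2,0],
    [0,0,1.5,0],
    [0,0,1.8,0],
    [0,0,2.1,0],
    [0,0,2.4,0],
    [0,0,2.7,0],
    [0,0,2.9,0],
    [0,0,3.1,0]
  ]
}}

```text
clock: 30.6
position: [0.5341, 0.0729, 0.0447]
tool_rot: [-3.139, -0.001, 2.685]
force: [-7.6, -3.8, 6.4]
grip_width: 0.043
```

```bash
python3 -c "
from h import *
s=state();print(np.round(s['position'],4),np.round(s['force'],1),np.round(Tt(s)[:3,:3].T@s['force'],1),np.round(Tt(s)[:3,:3].T@s['moment'],2))"
```

```text
[0.5341 0.0729 0.0447] [-7.6 -3.8  6.4] [ 5.2 -6.7 -6.4] [1.48 0.69 0.16]
```

Request:
{"method": "apply_moves", "body": {
  "steps": [
    [0,-0.05,-0.1,0],
    [0,-0.1,-0.2,0],
    [0,-0.2,-0.2,0],
    [0,-0.3,-0.2,0],
    [0,-0.3,-0.2,0],
    [0,-0.3,-0.1,0],
    [0,-0.3,0,0],
    [0,-0.3,0,0],
    [0,-0.3,0,0],
    [0,-0.3,0,0]
  ]
}}

```text
clock: 31.43
position: [0.5339, 0.0713, 0.0452]
tool_rot: [3.142, -0.0, 2.686]
force: [0.1, 0.2, -1.5]
grip_width: 0.0429
```

```bash
cat > f.py <<'E'
from h import *
s=state();print(np.round(s['position'],4),np.round(Tt(s)[:3,:3].T@s['force'],1),np.round(Tt(s)[:3,:3].T@s['moment'],2),s['grip_width'],s['clock'])
E
python3 f.py
```

```text
[0.5339 0.0713 0.0452] [0.  0.2 1.5] [ 0.01 -0.06 -0.01] 0.042922034426733334 31.4333
```

Request:
{"method": "apply_moves", "body": {
  "steps": [
    [0,0,0.1,0],
    [0,0,0.2,0],
    [0,0,0.3,0],
    [0,0,0.4,0],
    [0,0,0.5,0],
    [0,0,0.6,0],
    [0,0,0.6,0],
    [0,0,0.6,0],
    [0,0,0.6,0],
    [0,0,0.6,0]
  ]
}}

```text
clock: 32.27
position: [0.5333, 0.0711, 0.0393]
tool_rot: [-3.141, -0.001, 2.686]
force: [-5.9, -0.5, 6.6]
grip_width: 0.0432
```

```bash
python3 f.py
```

```text
[0.5333 0.0711 0.0393] [ 5.1 -3.1 -6.6] [0.59 0.78 0.07] 0.04317808224282979 32.2667
```

Request:
{"method": "apply_moves", "body": {
  "steps": [
    [0,-0.1,0,0],
    [0,-0.15,0.1,0],
    [0,-0.15,0.2,0],
    [0,-0.15,0.3,0],
    [0,-0.15,0.4,0],
    [0,-0.15,0.5,0],
    [0,-0.15,0.6,0],
    [0,-0.15,0.7,0],
    [0,-0.15,0.8,0],
    [0,-0.15,0.8,0]
  ]
}}

```text
clock: 33.1
position: [0.5346, 0.0704, 0.033]
tool_rot: [3.14, 0.003, 2.686]
force: [-5.6, -0.6, 35.2]
grip_width: 0.0435
```

```bash
python3 f.py
```

```text
[0.5346 0.0704 0.033 ] [  4.6  -2.9 -35.2] [ 0.66  0.88 -0.08] 0.043457919914934404 33.1
```

Request:
{"method": "apply_moves", "body": {
  "steps": [
    [0,0,-0.05,0],
    [0,0,-0.1,0],
    [0,0,-0.15,0],
    [0,0,-0.15,0],
    [0,0,-0.15,0],
    [0,0,-0.15,0],
    [0,0,-0.15,0],
    [0,0,-0.15,0],
    [0,0,-0.15,0],
    [0,0,-0.15,0]
  ]
}}

```text
clock: 33.93
position: [0.5343, 0.0704, 0.0333]
tool_rot: [3.14, 0.002, 2.686]
force: [3.6, 2.3, 9.6]
grip_width: 0.0431
```

```bash
python3 f.py; python3 - <<'E'
from h import *
im,K,T=cam("wrist");save('w10',im)
for n in('barrel_mid','knob','strap_pivot'):print(n,[(np.round(x["uv"]).tolist(),round(x["score"],2)) for x in cams.pinpoint("wrist",n)[:2]])
print(cams.find_in("wrist","barrel_mid")[:2])
for f in('w8','w10'):
    g=cv2.imread(f'pics/{f}.png',0).astype(int)
    for r in(40,70,100,130,160,200):
        print(f,r,' '.join(str(v) for v in g[r,100:460:10]))
E
```

```text
[0.5343 0.0704 0.0333] [-2.2  3.6 -9.6] [-0.63 -0.54 -0.01] 0.043126148661971536 33.9333
barrel_mid [([278.0, 234.0], 0.63)]
knob []
strap_pivot [([512.0, 85.0], 0.64)]
[{'box': [212.0, 0.2, 136.1, 363.3], 'score': 0.91}]
w8 40 119 159 164 154 156 141 71 96 183 181 44 43 42 43 40 43 37 40 43 42 42 45 43 46 48 46 52 182 177 173 190 185 190 187 185 187
w8 70 189 186 221 219 219 122 127 128 145 178 206 212 191 186 192 188 191 194 188 189 189 184 190 180 213 234 226 202 148 176 182 188 182 174 175 184
w8 100 199 203 177 223 219 218 128 128 124 49 52 53 118 223 223 226 230 232 234 232 231 233 230 231 59 61 58 54 170 175 193 196 195 189 174 175
w8 130 133 134 134 136 161 230 163 166 160 139 172 192 177 60 61 64 64 67 64 66 64 64 67 64 225 221 197 192 173 177 127 127 118 122 52 45
w8 160 130 132 132 128 136 157 162 165 167 164 151 186 208 211 225 226 232 232 234 231 231 232 232 229 223 209 199 194 136 115 117 130 112 39 35 42
w8 200 133 136 137 137 139 136 197 192 128 126 127 157 192 207 222 225 230 233 234 231 233 233 230 224 217 171 126 107 109 110 39 33 32 24 24 109
w10 40 33 35 35 35 38 41 43 49 46 53 51 54 54 68 223 237 241 244 246 242 239 235 205 58 51 57 58 55 59 69 64 68 80 138 154 152
w10 70 115 99 48 53 39 95 105 73 181 187 164 145 189 220 229 241 243 245 246 243 241 236 228 212 167 113 114 115 73 73 71 47 84 50 81 79
w10 100 120 117 49 48 50 52 56 52 68 182 171 147 188 220 230 240 245 246 246 242 241 235 225 170 148 114 112 136 49 48 44 41 42 61 76 81
w10 130 38 34 33 37 35 37 94 93 95 233 171 147 181 219 233 240 244 246 245 242 239 184 174 166 123 113 126 133 71 72 68 67 70 44 47 71
w10 160 35 34 35 32 43 37 100 101 101 95 96 100 173 218 234 240 245 246 246 241 187 183 174 165 80 77 74 73 69 68 54 56 76 90 99 109
w10 200 52 39 39 36 38 41 91 103 101 106 98 99 134 218 236 238 245 228 190 183 185 181 170 157 77 72 71 70 71 71 56 62 76 94 116 115
```

Request:
{"method": "apply_moves", "body": {
  "steps": [
    [0,0,0,0],
    [0,0,0,0],
    [0,0,0,0],
    [0,0,0,0],
    [0,0,0,0],
    [0,0,0,0],
    [0,0,0,0],
    [0,0,0,0],
    [0,0,0,0],
    [0,0,0,0]
  ],
  "claw": 0.25
}}

```text
clock: 35.02
position: [0.5332, 0.0698, 0.0328]
tool_rot: [-3.142, -0.0, 2.686]
force: [-0.5, 0.3, 1.0]
grip_width: 0.0637
```

Request:
{"method": "apply_moves", "body": {
  "steps": [
    [0,0,-0.5,0],
    [0,0,-1.5,0],
    [0,0,-3,0],
    [0,0,-5,0],
    [0,0,-8,0],
    [0,0,-11,0],
    [0,0,-14,0],
    [0,0,-17,0],
    [2,0,-19,0],
    [3,0,-20,0]
  ]
}}

```text
clock: 35.85
position: [0.5057, 0.0841, 0.236]
tool_rot: [3.14, 0.003, 2.686]
force: [0.7, 0.8, -0.1]
grip_width: 0.0638
```

Request:
{"method": "apply_moves", "body": {
  "steps": [
    [2,-1,0,0],
    [4,-2,0,0],
    [6,-3,0,0],
    [8,-4,0,0],
    [9,-4,0,0],
    [9.5,-4,0,0],
    [9.5,-4,0,0],
    [9.5,-4,0,0],
    [9.5,-4,0,0],
    [9.5,-4,0,0]
  ]
}}

```text
clock: 36.68
position: [0.4039, 0.089, 0.2326]
tool_rot: [3.141, -0.0, 2.686]
force: [0.7, -0.3, -0.1]
grip_width: 0.0641
```

```bash
python3 b.py w11 knob strap_pivot barrel_mid vseat vblock; python3 f.py; python3 -c "
from h import *
print(np.round(state()['qpos'],2))"
```

```text
[0.404 0.089 0.233] [ 3.141e+00 -1.000e-03  2.686e+00] 36.7333
[[-0.0, -0.963, -0.271, 0.068], [1.0, 0.0, -0.001, 0.001], [0.001, -0.271, 0.963, -0.144], [0.0, 0.0, 0.0, 1.0]]
knob [([365.0, 163.0], 0.79)]
strap_pivot [([374.0, 257.0], 0.76)]
barrel_mid [([316.0, 282.0], 0.91)]
vseat []
vblock []
[0.4035 0.0889 0.2327] [ 0.   0.1 -0.5] [ 0.04 -0.03  0.04] 0.0639762263956058 36.9833
[ 0.28  0.24 -0.74  2.09  0.21  0.88  0.53]
```

View pics/w11.png

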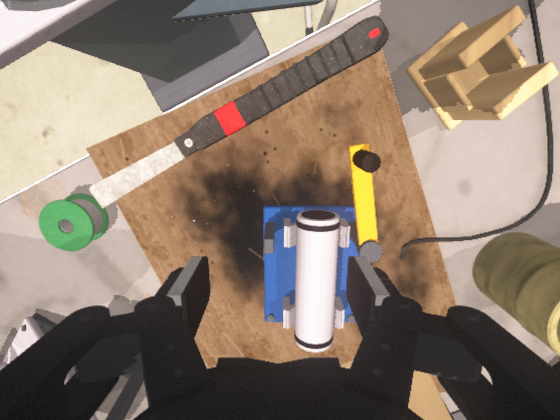

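```bash
python3 - <<'E'
from fit import *
w=np.load('w11.npz');K,T=w['K'],w['T']
TC=np.array([[0,-.963,-.271,.068],[1,0,-.001,.001],[.001,-.271,.963,-.144],[0,0,0,1]]);Tl=T@np.linalg.inv(TC);I=np.linalg.inv(Tl)
for n,uv,z in(('knob',(365,163),.095),('knobtop',(367,161),.112),('piv',(374,257),.095),('pivtop',(372,253),.095),('barrel',(316,282),.045)):
    p=atz(K,T,uv,z);print(n,p.round(4),(I@np.r_[p,1])[:3].round(4))
E
```

```text
knob [0.4079 0.172  0.095 ] [0.0329 0.0767 0.138 ]
knobtop [0.4032 0.1709 0.112 ] [0.0366 0.0736 0.121 ]
piv [0.4941 0.1465 0.095 ] [-0.0558  0.0916  0.1379]
pivtop [0.4894 0.1463 0.095 ] [-0.0517  0.0894  0.1379]
barrel [0.5205 0.0806 0.045 ] [-0.1085  0.0441  0.1879]
```

Request:
{"method": "apply_moves", "body": {
  "steps": [
    [1,2,0,0],
    [2.2,5,0.5,0],
    [3.2,7.2,2,0],
    [3.4,7.6,4,0],
    [3.4,7.6,6,0],
    [3.4,7.6,7,0],
    [3.4,7.6,7.5,0],
    [3.4,7.6,7.8,0],
    [3.4,7.6,8,0],
    [3.4,7.6,8,0]
  ],
  "claw": 0.62
}}

```text
clock: 37.82
position: [0.4067, 0.172, 0.1531]
tool_rot: [3.141, 0.001, 2.685]
force: [0.4, -1.1, 0.2]
grip_width: 0.0326
```

```bash
python3 f.py; python3 b.py w12 knob strap_pivot; python3 - <<'E'
from h import *
im,K,T=cam("wrist");TC=np.array([[0,-.963,-.271,.068],[1,0,-.001,.001],[.001,-.271,.963,-.144],[0,0,0,1]]);I=np.linalg.inv(T@np.linalg.inv(TC))
for x in cams.pinpoint("wrist","knob")[:2]: print(x["score"],(I@np.r_[atz(K,T,x["uv"],.095),1])[:3].round(4))
E
```

```text
[0.4067 0.172  0.1531] [-0.9 -0.8 -0.2] [ 0.02  0.01 -0.01] 0.032562061502000486 37.8167
[0.407 0.172 0.153] [3.141e+00 1.000e-03 2.685e+00] 37.8667
[[-0.0, -0.963, -0.271, 0.068], [1.0, 0.0, -0.001, 0.001], [0.001, -0.271, 0.963, -0.144], [0.0, 0.0, 0.0, 1.0]]
knob [([274.0, 232.0], 0.81)]
strap_pivot [([293.0, 351.0], 0.59)]
0.76 [-0.004  -0.0036  0.0586]
```

Request:
{"method": "apply_moves", "body": {
  "steps": [
    [-0.3,-0.3,0,0],
    [-0.3,-0.3,1,0],
    [-0.3,-0.3,2,0],
    [-0.3,-0.3,3,0],
    [-0.3,-0.3,4,0],
    [-0.3,-0.3,5,0],
    [-0.3,-0.3,6,0],
    [-0.3,-0.3,6.5,0],
    [-0.3,-0.3,6.7,0],
    [-0.3,-0.3,6.7,0]
  ]
}}

```text
clock: 38.9
position: [0.4075, 0.1683, 0.0853]
tool_rot: [-3.141, -0.001, 2.686]
force: [0.9, -1.1, 0.2]
grip_width: 0.0327
```

Request:
{"method": "apply_moves", "body": {
  "steps": [
    [-0.2,-0.95,0,-0.1],
    [-0.65,-2.2,0,-0.22],
    [-1.3,-3.35,0,-0.34],
    [-2.1,-4.4,0,-0.46],
    [-3.0,-5.3,0,-0.58],
    [-4.1,-6.1,0,-0.7],
    [-5.25,-6.7,0,-0.82],
    [-6.5,-7.1,0,-0.94],
    [-7.8,-7.35,0,-1.06],
    [-8.7,-7.4,0,-1.18]
  ]
}}

```text
clock: 39.73
position: [0.4527, 0.0636, 0.086]
tool_rot: [3.14, -0.0, -2.412]
force: [-36.9, 29.6, 7.6]
grip_width: 0.0327
```

```bash
python3 f.py; python3 -c "
from h import *
print(np.round(state()['qpos'],2))"
```

```text
[0.4527 0.0636 0.086 ] [ 7.8 46.6 -7.5] [-10.58   1.4   -0.53] 0.03268339875043862 39.7333
[ 0.4   0.65 -0.88  2.11  0.76  0.74  1.31]
```

Request:
{"method": "apply_moves", "body": {
  "steps": [
    [0,0.2,0,0],
    [0,0.4,0,0],
    [0,0.6,0,0],
    [0,0.6,0,0],
    [0,0.6,-0.5,0],
    [0,0.6,-2,0],
    [0,0.6,-4,0],
    [0,0.6,-7,0],
    [0,0.6,-10,0],
    [0,0.6,-12,0]
  ]
}}

```text
clock: 40.57
position: [0.4496, 0.0684, 0.2086]
tool_rot: [-3.141, 0.001, -2.417]
force: [1.0, -0.1, -0.2]
grip_width: 0.0327
```

Request:
{"method": "apply_moves", "body": {
  "steps": [
    [-1,0,-1,0],
    [-2,0,-2,0.1],
    [-3,0,-4,0.2],
    [-4,0,-6,0.3],
    [-5,0,-8,0.4],
    [-6,0,-9,0.5],
    [-6,0,-9,0.5],
    [-6,0,-9,0.5],
    [-6,0,-9,0.5],
    [-6,0,-9,0.5]
  ]
}}

```text
clock: 41.4
position: [0.4936, 0.1071, 0.295]
tool_rot: [-3.141, -0.001, -2.915]
force: [-0.1, -1.0, -0.4]
grip_width: 0.033
```

```bash
cat > k.py <<'E'
from fit import *
import sys
nm=sys.argv[1];s=state();print(np.round(s['position'],3),np.round(s['force'],1),s['clock'])
for c in("wrist","top","scene"):
    im,K,T=cam(c);save(nm+c,im);np.savez(nm+c+'.npz',K=K,T=T)
    for n,z in(("knob",.095),("strap_pivot",.095),("barrel_mid",.045)):
        for x in cams.pinpoint(c,n)[:1]: print(c,n,round(x["score"],2),np.round(x["uv"]),atz(K,T,x["uv"],z).round(4))
    # yellow strap pixels (z=.078)
    h=cv2.cvtColor(im,cv2.COLOR_RGB2HSV);m=cv2.inRange(h,(20,160,120),(32,255,255));cs,st=cv2.connectedComponentsWithStats(m)[1:3]
    for i in range(1,len(st)):
        if st[i,4]>25:
            ys,xs=np.where(cs==i);p=np.array([atz(K,T,q,.078)[:2] for q in zip(xs.astype(float),ys)])
            v=np.linalg.svd(p-p.mean(0),full_matrices=False)[2][0];print('  yellow',st[i,4],p.mean(0).round(3),'axis deg',np.degrees(np.arctan2(v[1],v[0])).round(1),'len',np.ptp((p-p.mean(0))@v).round(3))
E
python3 k.py k1
```

```text
[0.494 0.107 0.295] [-0.1 -1.  -0.4] 41.4
wrist knob 0.8 [250. 140.] [0.4519 0.0673 0.095 ]
wrist barrel_mid 0.69 [256. 194.] [0.5181 0.084  0.045 ]
  yellow 63 [0.442 0.058] axis deg -43.2 len 0.019
  yellow 1047 [0.468 0.105] axis deg 63.8 len 0.078
top knob 0.73 [352. 204.] [ 0.5723 -0.2315  0.095 ]
  yellow 29 [ 0.566 -0.605] axis deg 160.9 len 0.018
  yellow 32 [ 0.517 -0.314] axis deg 164.0 len 0.021
  yellow 138 [ 0.489 -0.261] axis deg 111.1 len 0.058
scene knob 0.68 [305. 234.] [0.4529 0.0478 0.095 ]
scene strap_pivot 0.92 [280. 250.] [0.4905 0.1427 0.095 ]
scene barrel_mid 0.7 [281. 246.] [0.5169 0.0743 0.045 ]
  yellow 40 [ 0.518 -0.361] axis deg 119.6 len 0.067
  yellow 118 [0.471 0.094] axis deg 67.2 len 0.076
```

```bash
python3 - <<'E'
from fit import *
c=np.array([.5145,-.3385,.101]);Rk=Rz(.522)
w=np.load('k1top.npz');K,T=w['K'],w['T']
P=lambda *a:proj(K,T,c+Rk@uvw(*a)).round(1)
print('exp roller',P(81,98,23),'closed',P(81,70,23),'tongue open',P(38,28,26),'closed',P(38,0,26),'wgrip home',P(81,70,63))
for n in("wedge_grip","roller","tongue_tip","bottle"):print(n,[(np.round(x["uv"]).tolist(),round(x["score"],2)) for x in cams.pinpoint("top",n)[:2]])
a=cv2.imread('pics/top0.png').astype(int);b=cv2.imread('pics/k1top.png').astype(int)
r=(slice(140,160),slice(372,400));print('bottle area diff',abs(a[r]-b[r]).mean().round(2))
E
```

```text
exp roller [353.8 221.2] closed [362.7 215.8] tongue open [382.3 220.9] closed [390.9 215.6] wgrip home [369.  220.8]
wedge_grip [([367.0, 214.0], 0.79), ([168.0, 190.0], 0.28)]
roller [([355.0, 221.0], 0.83)]
tongue_tip [([383.0, 219.0], 0.86)]
bottle [([377.0, 156.0], 0.65)]
bottle area diff 1.89
```

```bash
python3 -c "
from workcell import workorder,telemetry
print(telemetry.observe()['clock'],workorder.job_done())"
```

```text
the job is handed in; nothing more can be done
42.2 None
```

I did all three steps in order and handed the job in at about 42 s, with the arm clear of everything. I think it succeeded; no verdict came back.

**What I did**
- **Wedge:** I lifted it from its stand and tipped it about 30° in the jaws against the stand's edge. I then pushed it down between post and roller until it bottomed at about 45 N along the slope normal, and let go.
- **Barrel:** I lifted it off the slope and let it level itself on the V saddles. That contact peaked at about 35 N vertically for a moment before I backed off to about 10 N, so it was firmer than I wanted. I then released it.
- **Strap:** I swung it round by the knob to its end stop. The fingers reached about 47 N against the stop before I backed off.

**Last checks**
- **Catch:** the top camera puts the roller and tongue within about 2 pixels of where they should be with the catch held open, and the wedge is holding it unaided.
- **Barrel and strap:** the barrel's middle is within about 4 mm of the seat. The strap's axis is within about 0.1° of fully across, and the knob is about 1 mm from its expected place.
- **Bottle:** its patch of the picture looks the same as at the start.

**What disagreed**
- **Wedge head:** it was reported about 7 pixels (up to 15 mm) off the ideal home position. A few millimetres up the slope explains part of that; the rest I could not explain.
- **Wedge depth:** my camera fit put the wedge 14 mm below the plate, which is impossible, so it cannot confirm depth. I count it as fully home because of the hard contact and the fully open catch. I did not push it again to check.

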